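# Put the loose motors of a stripped robot arm back into their foam trays

## Robot

A 6-joint arm with a two-finger parallel gripper is mounted at the origin on the work surface. World frame = base frame: x ahead of the robot, y to its left, z up, the work surface at z = 0. Lengths are in mm, angles in rad, forces in N, time in s.
With the tool pointing down it reaches from about 375 to 975 mm from the base axis. Payload 3.8 kg.
Tool frame: the origin (TCP) lies midway between the tips of the shut fingers; the grasp point (between the pads) lies 19 mm behind it (hold_point_z is the distance from the TCP to the grasp point, in mm); z points along the fingers, y is the direction in which the jaws open and shut (so a half turn about z gives the same grasp; the last joint's range is limited). The gripper opens to 85 mm and grips with 20 to 120 N. Pads are 22 mm wide; open, the fingers measure 114 mm over their backs; the gripper's body (76 mm by 85 mm) begins 54 mm behind the grasp point. The pads swing forward as they close: fully open they stand 13 mm farther back than shut.
Start: joints at [-1.276, 0.264, 1.604, -0, 1.274, -0.037], TCP at [219.873, -638.18, 231.28] pointing down, gripper open.
Joint ranges: [-2.63, 2.63], [-0.94, 2.18], [0.31, 2.57], [-1.31, 4.45], [0, 2.66], [-2.55, 2.55]. Speed limits (rad/s): [2.57, 2.57, 3.14, 3.14, 3.14, 3.14].

## Interface

Orientations are given as a 3x3 rotation matrix whose columns are the frame's x, y, z axes.
In Python, from plant import state, camera, close_job, hold_point_z gives the robot as it stands. The module is installed in compiled form; this text tells all that it offers.
- The arm moves only by the tool step_arm, never from a script. Its argument "deltas" is a list of rows, each an object with "jaw": the opening, from 0 (shut) to 1 (fully open); "xyz": the shift along the tool's x, y, z in units of 50 mm (1.0 is 50 mm), a list of three; "roll": the turn about the tool's z in units of 6 degrees (1.0 is 6 degrees). In form: [{"jaw": jaw, "xyz": [tx, ty, tz], "roll": roll}, ...]. A call has 1 to 12 rows; each row shifts and turns the commanded pose from where the row before left it, along the tool's axes as they then stand; what a row does not reach is not made up. A row lasts 1/8 s, in which the tool goes at most 62.5 mm and 10.7 degrees, less where a joint would pass 70% of its speed; a pose out of reach is approached as far as the arm can. A call is refused whole if a number of a shift passes 1 or a number of a turn 1, either way. A call with a gripper value outside its range is refused whole. The fingers move at their own pace and stop on an object; the grip force is fixed at half the most. Time passes only in rows, so rows that do not move let the fingers close. It gives the time, the measured TCP pose, the force and the opening at its end, in the units of the state.
- state(): the state, without advancing time (a new reading comes with each control period).
- camera(name): name is "scene" or "top"; returns a dict with "frame" (384x512x3 uint8, red, green, blue), "fovy" (degrees; the focal length in pixels is half the picture's height over the tangent of half this angle, whatever the lens; pixels are square), "cx", "cy" (the principal point, pixels), "k1" (the pictures are not rectified: a ray, as slopes to the right and down, at radius r is drawn at 1 + k1 r^2 times it, then the intrinsics apply), "R" (3x3) and "t" (3): a world point X has camera coordinates R X + t. Camera axes: x right, y down, z forward; pixel columns grow to the right and rows downward; lengths in mm; the calibration is good to about 2 mm. A picture is of the moment at which its call begins. There is no depth.
- close_job(): hands the job in, once; it reports no verdict.
The state is a dict: "time": time; "q": joint angles; "dq": joint speeds; "joint_torque": joint torques, N m; "position": TCP position; "tcp_rot": TCP orientation; "contact_force": force on the tool from outside, world axes, zero at the start; "moment": the same for the moment, N m; "opening": opening from 0.0 (shut) to 1.0 (fully open).
Only numpy, scipy, OpenCV 4.12 (cv2) and the standard library are available. Lean on these libraries where they do the work, as an engineer would, in place of code of your own. Each camera call takes 0.05 s, during which the arm holds its last target.

## Task

Sort the five loose motors on the bench into the foam trays: the two servos into the oblong cut-outs, the two gear motors into the round ones and the stepper motor into either square one, one motor to a cut-out. Stand each one upright on the cut-out's floor, shaft up, setting it down rather than dropping it, and leave the grease jar and the safety glasses where they are.

Things in the scene. Friction and masses are not known exactly. Their poses are not given: they have to be found in the camera images.
- servo_a_mid (a point): centre (23 mm above the foot) of the first of two like servos: black box case 56 x 28 mm, 46 mm tall, standing on its foot; two flat mounting ears 33 to 36 mm up (74 mm over the ears, along x) and a white disc horn, 26 mm across, on top, 14 mm off centre towards +x (54.5 mm to the top). x along the case's 56 mm side, y across its 28 mm width, z up. About 150 g
- servo_b_mid (a point): centre (23 mm above the foot) of the second of two like servos: black box case 56 x 28 mm, 46 mm tall, standing on its foot; two flat mounting ears 33 to 36 mm up (74 mm over the ears, along x) and a white disc horn, 26 mm across, on top, 14 mm off centre towards +x (54.5 mm to the top). x along the case's 56 mm side, y across its 28 mm width, z up. About 150 g
- gearmotor_a_mid (a point): centre (30 mm above the foot) of the first of two like gear motors: a metal cylinder 42 mm across and 60 mm tall standing on its black end cap, brass-coloured gearbox on top, with a short steel output shaft pointing up, 8 mm off centre towards +x (76 mm to the tip). z up along the cylinder. About 320 g
- gearmotor_b_mid (a point): centre (30 mm above the foot) of the second of two like gear motors: a metal cylinder 42 mm across and 60 mm tall standing on its black end cap, brass-coloured gearbox on top, with a short steel output shaft pointing up, 8 mm off centre towards +x (76 mm to the tip). z up along the cylinder. About 320 g
- stepper_mid (a point): centre (23 mm above the foot) of the stepper motor: a square block 57 x 57 mm and 46 mm tall, black between two aluminium end caps, standing on its rear face with a round boss and a thin steel shaft pointing up from the middle (66 mm to the tip). x and y square to its sides, z up. About 480 g
- tray_slots: fixed shallow tray, 196 x 98 mm, 16 mm high: dark grey foam with two oblong cut-outs, orange at the bottom, each 72 mm long (along x) and 44 mm wide. For the servos (ears stay above the foam). Origin: centre of its underside on the bench; x along the long side, z up. Cut-out centres at x = -46 and +46 mm, y = 0; floor 6 mm, foam top 16 mm above the bench
- tray_round: fixed shallow tray, 196 x 98 mm, 16 mm high: dark grey foam with two round cut-outs, orange at the bottom, each 58 mm across. For the gear motors. Origin: centre of its underside on the bench; x along the long side, z up. Cut-out centres at x = -46 and +46 mm, y = 0; floor 6 mm, foam top 16 mm above the bench
- tray_square: fixed shallow tray, 196 x 98 mm, 16 mm high: dark grey foam with two square cut-outs, orange at the bottom, each 73 x 73 mm, sides along the tray's. For the stepper motor (either cut-out). Origin: centre of its underside on the bench; x along the long side, z up. Cut-out centres at x = -46 and +46 mm, y = 0; floor 6 mm, foam top 16 mm above the bench
- grease_jar_mid (a point): centre (19 mm above the foot) of a white jar with a black lid, 49 mm across and 38 mm tall, standing on the bench among the motors; not part of the job
- safety_glasses_mid (a point): centre (22 mm above the bench) of a pair of safety glasses with blue frame and folded arms, standing on the bench beyond the motors: 145 mm along y, about 50 mm along x and 47 mm tall; not part of the job
Things that resemble listed ones, but are neither listed nor needed, are in the scene too. Leave any green or purple look-alike of the part that bears gearmotor_b_mid alone.

How it is judged (in metres and radians):
At the end, for the whole second after the job is handed in: Each motor stands in a cut-out of its own kind's tray: centre within 12 mm of the cut-out's centre along and across the tray, seated on the floor (height within 5 mm), upright within 0.12 rad, released and at rest ((x of servo_a_mid in the frame of tray_slots between -0.058 and -0.034 m or x of servo_a_mid in the frame of tray_slots between 0.034 and 0.058 m) and y of servo_a_mid in the frame of tray_slots between -0.012 and 0.012 m and z of servo_a_mid in the frame of tray_slots between 0.024 and 0.034 m and angle between each of servo_a_mid, servo_b_mid, gearmotor_a_mid, gearmotor_b_mid, stepper_mid's own z axis and vertical below 0.12 rad and linear speed of each of servo_a, servo_b, gearmotor_a, gearmotor_b, stepper below 0.02 m/s and (x of servo_b_mid in the frame of tray_slots between -0.058 and -0.034 m or x of servo_b_mid in the frame of tray_slots between 0.034 and 0.058 m) and y of servo_b_mid in the frame of tray_slots between -0.012 and 0.012 m and z of servo_b_mid in the frame of tray_slots between 0.024 and 0.034 m and (x of gearmotor_a_mid in the frame of tray_round between -0.058 and -0.034 m or x of gearmotor_a_mid in the frame of tray_round between 0.034 and 0.058 m) and y of gearmotor_a_mid in the frame of tray_round between -0.012 and 0.012 m and z of gearmotor_a_mid in the frame of tray_round between 0.031 and 0.041 m and (x of gearmotor_b_mid in the frame of tray_round between -0.058 and -0.034 m or x of gearmotor_b_mid in the frame of tray_round between 0.034 and 0.058 m) and y of gearmotor_b_mid in the frame of tray_round between -0.012 and 0.012 m and z of gearmotor_b_mid in the frame of tray_round between 0.031 and 0.041 m and (x of stepper_mid in the frame of tray_square between -0.058 and -0.034 m or x of stepper_mid in the frame of tray_square between 0.034 and 0.058 m) and y of stepper_mid in the frame of tray_square between -0.012 and 0.012 m and z of stepper_mid in the frame of tray_square between 0.024 and 0.034 m); the robot touches nothing.
It fails at once if a motor is dropped or thrown (faster than 0.8 m/s with no finger on it, a fall of about 30 mm) ((linear speed of servo_a above 0.8 m/s and contact force between the fingers and servo_a below 0.05 N) or (linear speed of servo_b above 0.8 m/s and contact force between the fingers and servo_b below 0.05 N) or (linear speed of gearmotor_a above 0.8 m/s and contact force between the fingers and gearmotor_a below 0.05 N) or (linear speed of gearmotor_b above 0.8 m/s and contact force between the fingers and gearmotor_b below 0.05 N) or (linear speed of stepper above 0.8 m/s and contact force between the fingers and stepper below 0.05 N)).
It fails at once if the grease jar is pushed more than 20 mm away or knocked over (distance of grease_jar_mid from where it was at the start of the episode above 0.02 m or angle between grease_jar_mid's own z axis and vertical above 0.5 rad).
It fails at once if the safety glasses are pushed more than 20 mm away (distance of safety_glasses_mid from where it was at the start of the episode above 0.02 m).
It also fails if it takes over 136 s, if anything falls off the work surface, if the arm or the gripper's body presses on something with over 40 N, if the wrist force passes 120 N, or if a joint passes its speed limit or range.

## Working session

There is one attempt and no reset: what is moved stays moved. The work goes in short steps, Python scripts to look and compute and a tool call to move; the robot and the scene stay as the last step left them, time stands still between calls to the robot, and variables do not carry over. Pictures are saved under pics/ and viewed, and the job is handed in when it is done.

Besides the shell and the picture viewer there is one more tool, called after "Emit:" by a JSON object that holds its "api" and its "payload", one argument or row to a line. step_arm: Moves the arm, as the interface text tells. Its arguments: {"type":"object","properties":{"deltas":{"type":"array"}},"required":["deltas"]}

```bash
mkdir -p pics; cat > h.py <<'E'
import numpy as np, cv2
from plant import state, camera, close_job, hold_point_z
def snap(name, fn):
    c=camera(name); cv2.imwrite('pics/'+fn, cv2.cvtColor(c['frame'],cv2.COLOR_RGB2BGR)); 
    np.savez('pics/'+fn+'.npz',**c); return c
def load(fn): return dict(np.load('pics/'+fn+'.npz'))
def f(c): return c['frame'].shape[0]/2/np.tan(np.radians(c['fovy'])/2)
def proj(c,X):
    p=c['R']@np.asarray(X,float)+c['t']; s=p[:2]/p[2]; s=s*(1+c['k1']*(s@s)); return s*f(c)+[c['cx'],c['cy']]
def ray(c,u,v):
    d=(np.array([u,v])-[c['cx'],c['cy']])/f(c); s=d.copy()
    for _ in range(30): s=d/(1+c['k1']*(s@s))
    o=-c['R'].T@c['t']; return o, c['R'].T@np.array([s[0],s[1],1])
def onz(c,u,v,z):
    o,d=ray(c,u,v); return o+d*(z-o[2])/d[2]
E
python3 - <<'E'
from h import *
for n in('scene','top'):
    c=snap(n,n+'0.png'); print(n,c['fovy'],c['cx'],c['cy'],c['k1'],-c['R'].T@c['t'],c['R'].round(3).tolist())
    cv2.imwrite(f'pics/{n}0x.png',cv2.resize(cv2.imread(f'pics/{n}0.png'),(800,600),interpolation=cv2.INTER_CUBIC))
print(hold_point_z, state())
E
```

```text
scene 51.5031364269115 251.6148955891947 190.26518434558784 -0.1097853272333035 [1331.69847967  140.13660983  590.30057053] [[-0.15, 0.988, -0.018], [0.554, 0.069, -0.83], [-0.819, -0.135, -0.558]]
top 52.0517320039287 248.32928974064987 188.2183713657846 -0.040793819270452766 [ 365.6073859    19.75013908 1056.34019352] [[-0.152, -0.988, 0.0], [-0.967, 0.149, -0.205], [0.202, -0.031, -0.979]]
18.700000000000003 {'time': 0.1, 'q': array([-1.27589894e+00,  2.64712456e-01,  1.60523696e+00, -3.45180979e-07,
        1.27372442e+00, -3.68936900e-02]), 'dq': array([-0.00089461, -0.00183395, -0.00211651, -0.00282684,  0.00023606,
       -0.00043945]), 'joint_torque': array([-2.44252342e-04, -5.16706681e+01, -3.68589842e+01, -8.71964926e-05,
        6.28562935e-03, -1.78494565e-05]), 'position': array([ 219.68036745, -637.54558372,  230.06345264]), 'tcp_rot': array([[ 9.45460430e-01,  3.25736411e-01, -6.05195417e-04],
       [ 3.25736965e-01, -9.45458336e-01,  1.99125012e-03],
       [ 7.64356167e-05, -2.07978271e-03, -9.99997834e-01]]), 'contact_force': array([ 0.61433206, -0.1812287 ,  0.37772786]), 'moment': array([0.02932708, 0.02988708, 0.05756491]), 'opening': 1.000755646564103}
```

View pics/top0x.png

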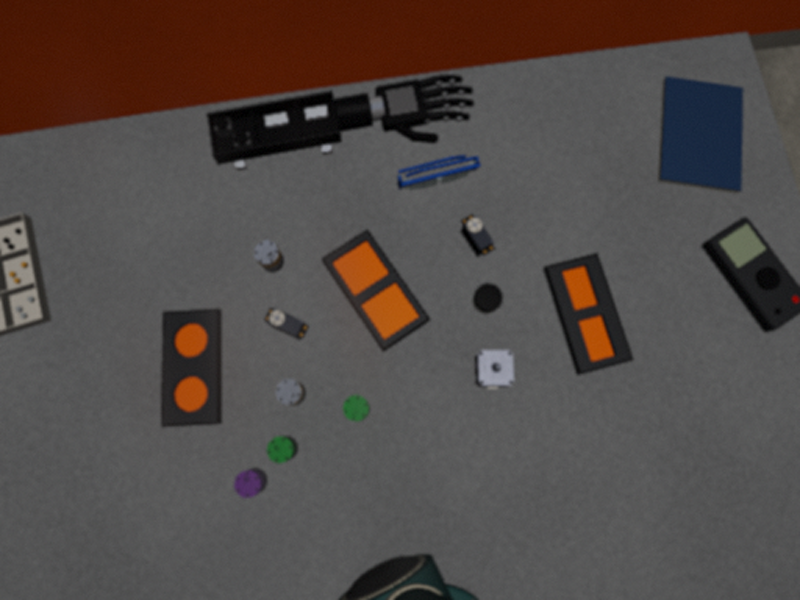

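View pics/scene0x.png

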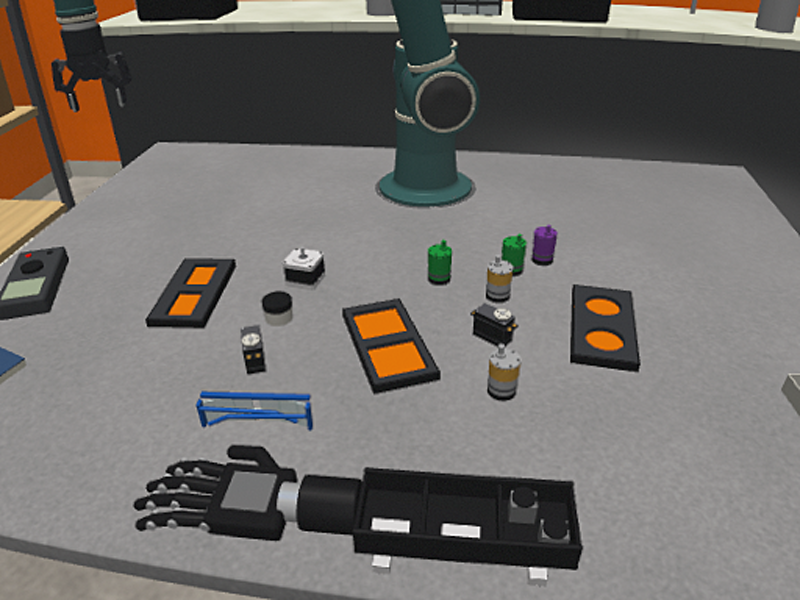

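The top view shows the three trays, with the round one at (190,367), the square one at (375,290) and the slot one at (588,313). The steel and brass gear motors are at (268,253) and (289,391), the servos at (286,322) and (478,235), the stepper at (496,368) and the jar at (488,298). The green and purple look-alikes are at (356,407), (281,449) and (249,484). Next I'll measure.

```bash
cat > m.py <<'E'
from h import *
for n in('top','scene'):
    c=load(n+'0.png'); im=c['frame']; hsv=cv2.cvtColor(im,cv2.COLOR_RGB2HSV)
    m=cv2.inRange(hsv,(5,170,150),(22,255,255))
    for k in cv2.findContours(m,cv2.RETR_EXTERNAL,cv2.CHAIN_APPROX_NONE)[0]:
        if 150<cv2.contourArea(k)<3000:
            M=cv2.moments(k);u,v=M['m10']/M['m00'],M['m01']/M['m00']
            P=np.array([onz(c,*p[0],6)[:2] for p in k],np.float32)
            print(n,'orange',round(u,1),round(v,1),'z6',onz(c,u,v,6).round(1)[:2],cv2.minAreaRect(P))
# trays : dark+orange
c=load('top0.png'); im=c['frame']; hsv=cv2.cvtColor(im,cv2.COLOR_RGB2HSV); 
g=im.max(2); m=((g<62)|(cv2.inRange(hsv,(5,170,150),(22,255,255))>0)).astype(np.uint8)*255
cv2.imwrite('pics/mask0.png',m)
for k in cv2.findContours(m,cv2.RETR_EXTERNAL,cv2.CHAIN_APPROX_NONE)[0]:
    a=cv2.contourArea(k)
    if a>100:
        M=cv2.moments(k);u,v=M['m10']/M['m00'],M['m01']/M['m00']
        P=np.array([onz(c,*p[0],16)[:2] for p in k],np.float32); print('dark',a,round(u),round(v),cv2.minAreaRect(P))
big=cv2.imread('pics/top0.png')
cv2.imwrite('pics/crop0.png',cv2.resize(big[120:260,150:340],(800,590),interpolation=cv2.INTER_CUBIC))
big=cv2.imread('pics/scene0.png')
cv2.imwrite('pics/crop1.png',cv2.resize(big[140:260,150:350],(800,480),interpolation=cv2.INTER_CUBIC))
E
python3 m.py
```

```text
top orange 121.8 251.8 z6 [463.5 343.9] ((463.7208251953125, 344.1213073730469), (48.282012939453125, 51.07339859008789), 37.803897857666016)
top orange 122.0 217.3 z6 [555.3 335.2] ((554.9456176757812, 335.2427673339844), (49.609596252441406, 50.36133575439453), 37.93107223510742)
top orange 381.2 216.2 z6 [ 451.6 -357.1] ((451.970458984375, -356.8968505859375), (68.81173706054688, 38.49773406982422), 5.976768493652344)
top orange 249.2 198.6 z6 [553.8 -11.9] ((554.1287231445312, -12.033161163330078), (69.49739074707031, 70.20736694335938), 24.811986923217773)
top orange 370.6 183.9 z6 [ 543.5 -347.9] ((543.5838623046875, -347.8348083496094), (67.93595123291016, 37.671085357666016), 5.839179515838623)
top orange 230.4 171.3 z6 [637.4  27.4] ((637.89794921875, 27.102882385253906), (67.77030944824219, 69.54376983642578), 24.87525177001953)
scene orange 253.3 229.7 z6 [634.1  27.3] ((633.0780029296875, 27.3527774810791), (62.9393196105957, 70.37181091308594), 25.274568557739258)
scene orange 386.4 217.5 z6 [550.2 336.8] ((549.61767578125, 336.5829162597656), (42.92852020263672, 53.8473
[... 1499 characters left out ...]
0.5609130859375, -183.15345764160156), (68.85783386230469, 40.15353012084961), 22.823843002319336)
dark 2369.0 483 175 ((518.039306640625, -662.281494140625), (193.29757690429688, 108.79368591308594), 22.91184425354004)
dark 231.0 22 178 ((708.6211547851562, 598.1153564453125), (81.2826156616211, 217.1320037841797), 76.36259460449219)
dark 163.5 433 95 ((775.45654296875, -578.6511840820312), (251.19435119628906, 122.72663879394531), 18.270915985107422)
dark 4751.0 211 75 ((915.1290893554688, 19.670257568359375), (134.9322052001953, 496.46466064453125), 0.26066944003105164)
dark 263.5 496 25 ((966.772705078125, -837.6034545898438), (33.033809661865234, 103.9875717163086), 0.38575059175491333)
```

View pics/crop0.png

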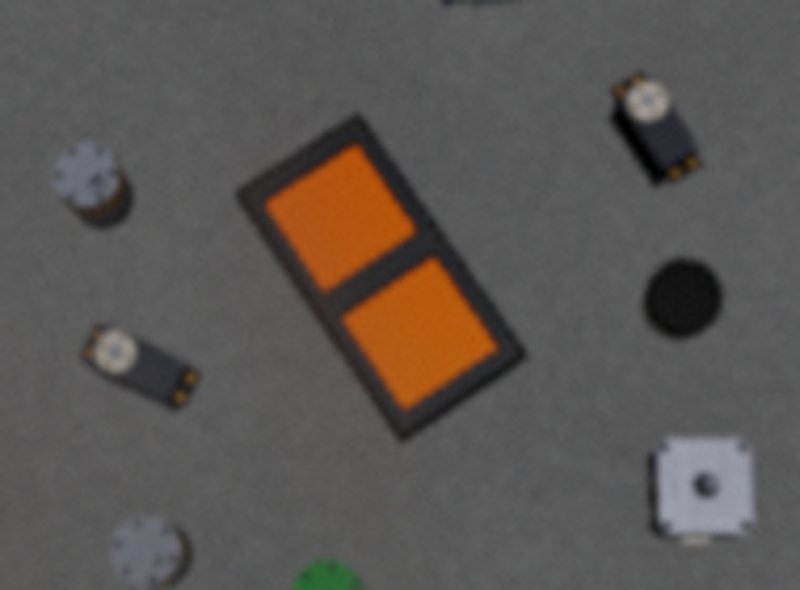

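View pics/crop1.png

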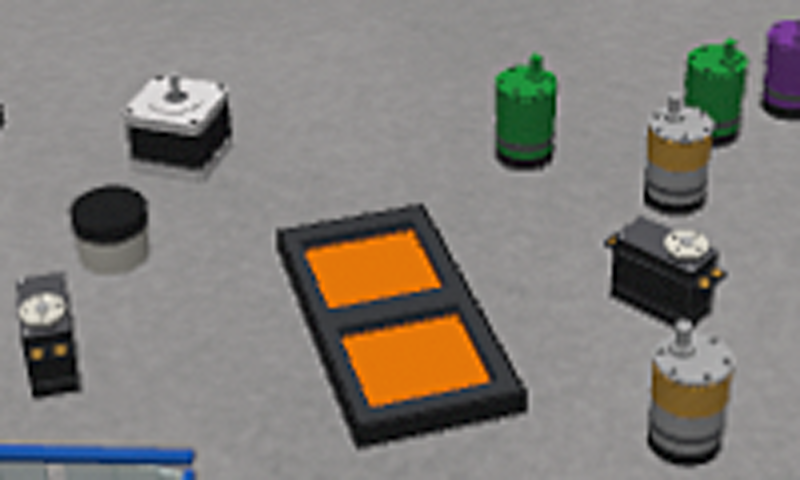

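```bash
cat > m2.py <<'E'
from h import *
import sys
def blobs(c,m,amin,amax):
    out=[]
    for k in cv2.findContours(m,cv2.RETR_EXTERNAL,cv2.CHAIN_APPROX_NONE)[0]:
        k2=np.zeros_like(m); cv2.drawContours(k2,[k],-1,255,-1)
        ys,xs=np.nonzero(k2&m); 
        if amin<=len(xs)<=amax: out.append((xs.mean(),ys.mean(),len(xs),k))
    return out
if __name__=='__main__':
    c=load('top0.png'); im=c['frame']; hsv=cv2.cvtColor(im,cv2.COLOR_RGB2HSV)
    print('bench',im[200,210],'gm',im[251,185],im[160,171],'horn',im[203,175],'step',im[230,317])
    s=hsv[...,1]; v=hsv[...,2]
    m=((v>112)&(s<90)).astype(np.uint8)*255
    for u,w,a,k in blobs(c,m,20,500):
        if 120<w<270 and 140<u<340:
            o=[u,w,a]
            P=np.array([onz(c,*p[0],46)[:2] for p in k],np.float32)
            print(np.round(o,1),'z60',onz(c,u,w,60)[:2].round(1),'z54.5',onz(c,u,w,54.5)[:2].round(1),'z46',onz(c,u,w,46)[:2].round(1),cv2.minAreaRect(P))
    m=cv2.inRange(hsv,(8,100,90),(28,255,255))
    for u,w,a,k in blobs(c,m,1,60): 
        if 120<w<270 and 140<u<340:print('gold',np.round([u,w,a],1),onz(c,u,w,36)[:2].round(1))
E
python3 m2.py
```

```text
bench [92 92 89] gm [104 108 116] [107 110 121] horn [136 135 130] step [148 150 163]
[183.2 249.3  85. ] z60 [441.6 173.2] z54.5 [442.  174.1] z46 [442.6 175.4] ((443.4510192871094, 175.8651580810547), (29.167247772216797, 31.858888626098633), 36.811180114746094)
[317.1 235.2 489. ] z60 [ 425.1 -165.7] z54.5 [ 425.4 -166.8] z46 [ 426.  -168.4] ((425.240234375, -168.81472778320312), (58.89945983886719, 63.997596740722656), 81.17477416992188)
[177.  202.9  67. ] z60 [561.4 174.8] z54.5 [562.5 175.7] z46 [564.2 177. ] ((564.3598022460938, 176.77491760253906), (21.612829208374023, 22.114177703857422), 54.931488037109375)
[168.8 160.1  93. ] z60 [678.1 183.3] z54.5 [679.9 184.2] z46 [682.5 185.6] ((683.3759155273438, 185.97613525390625), (29.444665908813477, 34.45482635498047), 57.29813003540039)
[303.5 143.4  67. ] z60 [ 669.5 -175.7] z54.5 [ 671.2 -176.7] z46 [ 673.8 -178.4] ((673.478515625, -178.33419799804688), (23.039669036865234, 23.959062576293945), 36.5823860168457)
gold [193. 214.   1.] [530.4 140.6]
gold [195. 209.   1.] [542.8 133.7]
gold [171. 203.   1.] [568.2 194.3]
gold [301. 139.   1.] [ 690.2 -175.9]
```

```bash
cat > m3.py <<'E'
from h import *
from m2 import blobs
c=load('top0.png'); im=c['frame'].astype(int); sm=cv2.GaussianBlur(c['frame'],(3,3),0).astype(int)
m=((sm[...,2]-sm[...,0]>=6)&(sm.max(2)>84)).astype(np.uint8)*255
for u,w,a,k in blobs(c,m,60,600):
    if 120<w<270 and 140<u<340:
        P=np.array([onz(c,*p[0],60)[:2] for p in k],np.float32)
        print('bluish',np.round([u,w,a],1),onz(c,u,w,60)[:2].round(1),cv2.minEnclosingCircle(P))
m=((sm[...,0]-sm[...,2]>=14)&(sm.max(2)<140)).astype(np.uint8)*255
for u,w,a,k in blobs(c,m,1,30):
    if 120<w<270 and 140<u<340: print('gold',np.round([u,w,a],1),onz(c,u,w,36)[:2].round(1))
print(onz(c,312.35,159.55,36).round(1),onz(c,194.2,211.9,36).round(1))
# scene: brass band/gm top & horns
s=load('scene0.png')
for nm,X in dict(gmA=(680,185,60),gmB=(441,174,60),hornA=(562.5,175.7,54.5),hornB=(671.2,-176.7,54.5),step=(426,-168.4,46),jar=(547,-183,38)).items():
    print(nm,'top',proj(c,X).round(1),'scene',proj(s,X).round(1))
hs=cv2.cvtColor(s['frame'],cv2.COLOR_RGB2HSV); 
m=((hs[...,2]>178)&(hs[...,1]<50)).astype(np.uint8)*255
for u,w,a,k in blobs(s,m,25,600):
    if 140<w<260 and 150<u<350: print('scene white',np.round([u,w,a],1),onz(s,u,w,60)[:2].round(1),'54.5:',onz(s,u,w,54.5)[:2].round(1),onz(s,u,w,46)[:2].round(1))
E
python3 m3.py
```

```text
bluish [226.9 260.9 176. ] [396.6  68.8] ((396.5555419921875, 68.4070053100586), 19.045738220214844)
bluish [183.7 250.2 189. ] [439.2 172.2] ((439.75048828125, 172.71749877929688), 20.714599609375)
bluish [317.  234.8 520. ] [ 426.  -165.9] ((425.7163391113281, -165.8050537109375), 36.54096984863281)
bluish [169.6 160.4 168. ] [677.1 181.1] ((676.9479370117188, 181.4416961669922), 20.68034553527832)
gold [193.5 211.5  26. ] [536.8 138.4]
gold [171. 203.   9.] [568.2 194.3]
gold [172.9 199.1   8. ] [577.8 188.3]
gold [176.1 167.5  17. ] [662.3 170. ]
gold [311.9 159.3  22. ] [ 629.2 -194.6]
gold [299.1 140.   22. ] [ 688.  -170.2]
[ 628.3 -195.7   36. ] [535.5 136.8  36. ]
gmA top [168.  159.6] scene [324.7 229.7]
gmB top [182.9 249.6] scene [320.4 170.4]
hornA top [177.  202.9] scene [320.5 199.2]
hornB top [303.5 143.4] scene [160.1 215.7]
step top [317.1 235.2] scene [193.5 164.2]
jar top [313.5 189.3] scene [175.3 190.7]
scene white [159.9 216.9  44. ] [ 682.3 -172.3] 54.5: [ 675.6 -175.5] [ 665.2 -180.5]
scene white [321.2 200.7  38. ] [576.2 177. ] 54.5: [568.4 177.4] [556.2 178. ]
scene white [193.5 164.7 164. ] [ 452.2 -159.7] 54.5: [ 443.1 -162.9] [ 429.  -167.7]
```

```bash
cat > go.py <<'E'
from h import *
import sys
def plan(x,y,z,phi):
    s=state(); p=s['position']; R=s['tcp_rot']; f0=np.degrees(np.arctan2(R[1,0],R[0,0]))
    roll=-((phi-f0+180)%360-180); q6=s['q'][5]
    d=np.array([x,y])-p[:2]
    print('now',p.round(1),'phi',f0.round(2),'q6',q6.round(2),'open',round(s['opening'],3),'t',round(s['time'],2),'F',s['contact_force'].round(1))
    for nm,a in (('before roll',f0),('after roll',phi)):
        a=np.radians(a); print(nm,'tx,ty units',round((d@[np.cos(a),np.sin(a)])/50,3),round((d@[np.sin(a),-np.cos(a)])/50,3))
    print('tz',round((p[2]-z)/50,3),'roll units',round(roll/6,3),'dist rows',round(np.hypot(*d)/50,1))
if __name__=='__main__': plan(*map(float,sys.argv[1:5]))
E
python3 go.py 426 -168.2 110 -8.8; python3 - <<'E'
from h import *
c=load('top0.png'); 
for u,v in((180,287),(159,309),(228,260)): print(onz(c,u,v,60).round(0))
E
```

```text
now [ 219.7 -637.5  230.1] phi 19.01 q6 -0.04 open 1.001 t 0.1 F [ 0.6 -0.2  0.4]
before roll tx,ty units 6.959 -7.531
after roll tx,ty units 2.642 -9.908
tz 2.401 roll units 4.635 dist rows 10.3
[351. 192.  60.]
[307. 250.  60.]
[398.  66.  60.]
```

Emit:
{"api": "step_arm", "payload": {
  "deltas": [
    {"jaw": 1, "xyz": [0.58, -0.628, 0.1], "roll": 0},
    {"jaw": 1, "xyz": [0.58, -0.628, 0.2], "roll": 0},
    {"jaw": 1, "xyz": [0.58, -0.628, 0.2], "roll": 0},
    {"jaw": 1, "xyz": [0.58, -0.628, 0.2], "roll": 0},
    {"jaw": 1, "xyz": [0.58, -0.628, 0.2], "roll": 0},
    {"jaw": 1, "xyz": [0.58, -0.628, 0.2], "roll": 0},
    {"jaw": 1, "xyz": [0.58, -0.628, 0.2], "roll": 0},
    {"jaw": 1, "xyz": [0.58, -0.628, 0.2], "roll": 0},
    {"jaw": 1, "xyz": [0.58, -0.628, 0.2], "roll": 0},
    {"jaw": 1, "xyz": [0.58, -0.628, 0.2], "roll": 0},
    {"jaw": 1, "xyz": [0.58, -0.628, 0.2], "roll": 0},
    {"jaw": 1, "xyz": [0.58, -0.628, 0.2], "roll": 0}
  ]
}}

```text
time: 1.6
position: [426.3, -167.1, 115.7]
tcp_rot: [[0.946, 0.326, -0.0], [0.326, -0.946, 0.0], [-0.0, -0.0, -1.0]]
contact_force: [0.4, 0.5, -0.1]
opening: 1.0
```

Emit:
{"api": "step_arm", "payload": {
  "deltas": [
    {"jaw": 1, "xyz": [0, 0, 0], "roll": 0.95},
    {"jaw": 1, "xyz": [0, 0, 0], "roll": 0.95},
    {"jaw": 1, "xyz": [0, 0, 0], "roll": 0.95},
    {"jaw": 1, "xyz": [0, 0, 0], "roll": 0.95},
    {"jaw": 1, "xyz": [0, 0, 0], "roll": 0.835},
    {"jaw": 1, "xyz": [0, 0, 0], "roll": 0}
  ]
}}

```text
time: 2.35
position: [425.8, -168.4, 115.9]
tcp_rot: [[0.988, -0.152, -0.001], [-0.152, -0.988, 0.0], [-0.001, -0.0, -1.0]]
contact_force: [-0.6, -0.3, 0.8]
opening: 0.998
```

```bash
python3 go.py 426 -168.2 10 -8.8
```

```text
now [ 425.8 -168.4  115.9] phi -8.75 q6 1.29 open 0.998 t 2.35 F [-0.6 -0.3  0.8]
before roll tx,ty units 0.004 -0.005
after roll tx,ty units 0.004 -0.005
tz 2.119 roll units 0.009 dist rows 0.0
```

Emit:
{"api": "step_arm", "payload": {
  "deltas": [
    {"jaw": 1, "xyz": [0, 0, 0.5], "roll": 0},
    {"jaw": 1, "xyz": [0, 0, 0.5], "roll": 0},
    {"jaw": 1, "xyz": [0, 0, 0.5], "roll": 0},
    {"jaw": 1, "xyz": [0, 0, 0.4], "roll": 0},
    {"jaw": 1, "xyz": [0, 0, 0.21], "roll": 0},
    {"jaw": 1, "xyz": [0, 0, 0], "roll": 0}
  ]
}}

```text
time: 3.1
position: [425.5, -168.3, 10.1]
tcp_rot: [[0.988, -0.152, -0.002], [-0.152, -0.988, 0.001], [-0.002, -0.001, -1.0]]
contact_force: [-0.5, 0.9, -0.2]
opening: 1.001
```

```bash
python3 - <<'E'
from h import *
snap('scene','s1.png'); im=cv2.imread('pics/s1.png'); cv2.imwrite('pics/s1c.png',cv2.resize(im[110:240,130:330],(800,520),interpolation=cv2.INTER_CUBIC))
E
```

```text
(no output)
```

View pics/s1c.png

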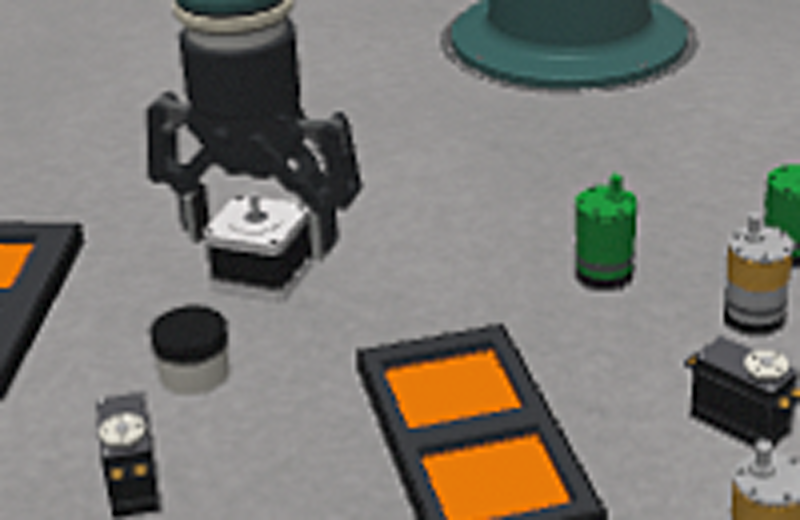

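The jaws straddle the stepper at crop (255,240), with clear space on both sides. I'll close and lift slightly.

Emit:
{"api": "step_arm", "payload": {
  "deltas": [
    {"jaw": 0, "xyz": [0, 0, 0], "roll": 0},
    {"jaw": 0, "xyz": [0, 0, 0], "roll": 0},
    {"jaw": 0, "xyz": [0, 0, 0], "roll": 0},
    {"jaw": 0, "xyz": [0, 0, 0], "roll": 0},
    {"jaw": 0, "xyz": [0, 0, 0], "roll": 0},
    {"jaw": 0, "xyz": [0, 0, 0], "roll": 0},
    {"jaw": 0, "xyz": [0, 0, 0], "roll": 0},
    {"jaw": 0, "xyz": [0, 0, 0], "roll": 0}
  ]
}}

```text
time: 4.15
position: [427.3, -168.9, 12.0]
tcp_rot: [[0.988, -0.153, 0.002], [-0.153, -0.988, -0.001], [0.002, 0.0, -1.0]]
contact_force: [-0.2, 1.7, 6.3]
opening: 0.662
```

```bash
python3 go.py 552.9 -11.7 100 25.1
```

```text
now [ 427.3 -168.9   12. ] phi -8.81 q6 1.29 open 0.662 t 4.15 F [-0.2  1.7  6.3]
before roll tx,ty units 2.001 -3.492
after roll tx,ty units 3.609 -1.782
tz -1.76 roll units -5.651 dist rows 4.0
```

Emit:
{"api": "step_arm", "payload": {
  "deltas": [
    {"jaw": 0, "xyz": [0, 0, -0.1], "roll": 0},
    {"jaw": 0, "xyz": [0, 0, -0.2], "roll": 0},
    {"jaw": 0, "xyz": [0, 0, -0.3], "roll": -0.8},
    {"jaw": 0, "xyz": [0, 0, -0.3], "roll": -0.95},
    {"jaw": 0, "xyz": [0, 0, -0.3], "roll": -0.95},
    {"jaw": 0, "xyz": [0, 0, -0.3], "roll": -0.95},
    {"jaw": 0, "xyz": [0, 0, -0.25], "roll": -0.95},
    {"jaw": 0, "xyz": [0, 0, 0], "roll": -0.95},
    {"jaw": 0, "xyz": [0, 0, 0], "roll": -0.1}
  ]
}}

```text
time: 5.28
position: [425.6, -168.4, 98.3]
tcp_rot: [[0.906, 0.424, -0.0], [0.424, -0.906, 0.0], [-0.0, -0.0, -1.0]]
contact_force: [0.4, -0.9, -4.7]
opening: 0.658
```

```bash
python3 go.py 552.9 -11.7 100 25.1
```

```text
now [ 425.6 -168.4   98.3] phi 25.07 q6 0.7 open 0.658 t 5.28 F [ 0.4 -0.9 -4.7]
before roll tx,ty units 3.633 -1.761
after roll tx,ty units 3.634 -1.759
tz -0.034 roll units -0.005 dist rows 4.0
```

Emit:
{"api": "step_arm", "payload": {
  "deltas": [
    {"jaw": 0, "xyz": [0.4, -0.195, 0], "roll": 0},
    {"jaw": 0, "xyz": [0.6, -0.29, 0], "roll": 0},
    {"jaw": 0, "xyz": [0.8, -0.39, 0], "roll": 0},
    {"jaw": 0, "xyz": [0.8, -0.39, 0], "roll": 0},
    {"jaw": 0, "xyz": [0.6, -0.29, 0], "roll": 0},
    {"jaw": 0, "xyz": [0.43, -0.205, 0], "roll": 0},
    {"jaw": 0, "xyz": [0, 0, 0], "roll": 0}
  ]
}}

```text
time: 6.15
position: [553.8, -10.9, 98.0]
tcp_rot: [[0.905, 0.425, -0.0], [0.425, -0.905, -0.0], [-0.0, -0.0, -1.0]]
contact_force: [-0.2, -1.1, -4.8]
opening: 0.659
```

```bash
python3 go.py 552.9 -11.7 18 25.1;  python3 - <<'E'
from h import *
snap('scene','s2.png'); im=cv2.imread('pics/s2.png'); cv2.imwrite('pics/s2c.png',cv2.resize(im[110:260,150:350],(800,600),interpolation=cv2.INTER_CUBIC))
E
```

```text
now [553.8 -10.9  98. ] phi 25.17 q6 1.07 open 0.659 t 6.15 F [-0.2 -1.1 -4.8]
before roll tx,ty units -0.024 0.007
after roll tx,ty units -0.024 0.007
tz 1.601 roll units 0.011 dist rows 0.0
```

View pics/s2c.png

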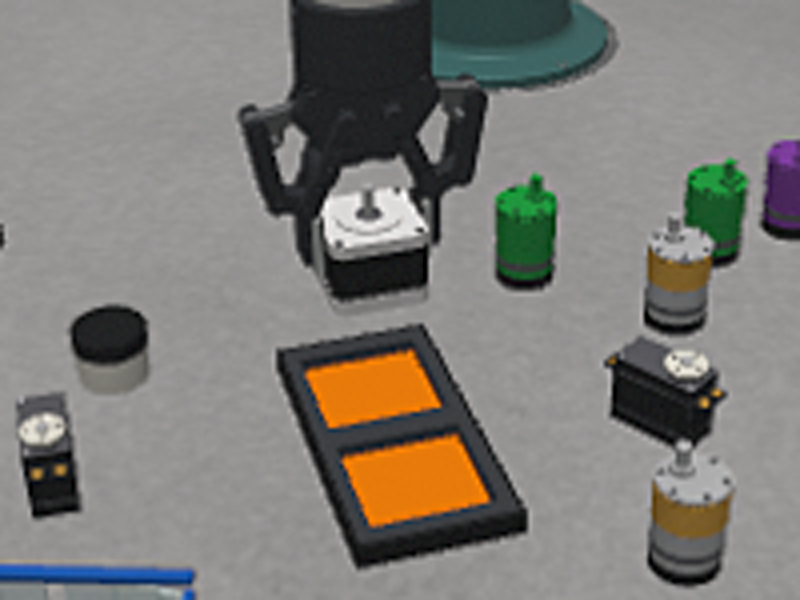

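```bash
python3 - <<'E'
from h import *
s=load('s2.png'); hs=cv2.cvtColor(s['frame'],cv2.COLOR_RGB2HSV)
from m2 import blobs
m=((hs[...,2]>178)&(hs[...,1]<50)).astype(np.uint8)*255
for u,w,a,k in blobs(s,m,60,600):
    if 140<w<200 and 200<u<300: print(u,w,a,onz(s,u,w,132).round(1))
c=snap('top','t2.png')
E
```

```text
242.19574468085105 164.2127659574468 235 [556.2  -7.9 132. ]
```

Emit:
{"api": "step_arm", "payload": {
  "deltas": [
    {"jaw": 0, "xyz": [-0.02, 0, 0.3], "roll": 0},
    {"jaw": 0, "xyz": [0, 0, 0.4], "roll": 0},
    {"jaw": 0, "xyz": [0, 0, 0.4], "roll": 0},
    {"jaw": 0, "xyz": [0, 0, 0.3], "roll": 0},
    {"jaw": 0, "xyz": [0, 0, 0.1], "roll": 0},
    {"jaw": 0, "xyz": [0, 0, 0], "roll": 0}
  ]
}}

```text
time: 7.0
position: [552.0, -12.5, 23.0]
tcp_rot: [[0.906, 0.424, -0.001], [0.424, -0.906, 0.0], [-0.001, -0.0, -1.0]]
contact_force: [-0.4, 0.0, -3.9]
opening: 0.655
```

Emit:
{"api": "step_arm", "payload": {
  "deltas": [
    {"jaw": 0, "xyz": [0, 0, 0.06], "roll": 0},
    {"jaw": 0, "xyz": [0, 0, 0.04], "roll": 0},
    {"jaw": 0, "xyz": [0, 0, 0], "roll": 0}
  ]
}}

```text
time: 7.38
position: [552.4, -12.3, 18.5]
tcp_rot: [[0.906, 0.424, 0.0], [0.424, -0.906, -0.0], [0.0, 0.0, -1.0]]
contact_force: [-0.4, 0.6, -5.3]
opening: 0.661
```

Emit:
{"api": "step_arm", "payload": {
  "deltas": [
    {"jaw": 0, "xyz": [0, 0, 0.03], "roll": 0},
    {"jaw": 0, "xyz": [0, 0, 0.02], "roll": 0},
    {"jaw": 0, "xyz": [0, 0, 0], "roll": 0}
  ]
}}

```text
time: 7.75
position: [552.5, -12.3, 18.0]
tcp_rot: [[0.906, 0.424, 0.0], [0.424, -0.906, -0.0], [0.0, 0.0, -1.0]]
contact_force: [-6.9, -0.3, 11.2]
opening: 0.658
```

Emit:
{"api": "step_arm", "payload": {
  "deltas": [
    {"jaw": 0.75, "xyz": [0, 0, 0], "roll": 0},
    {"jaw": 0.85, "xyz": [0, 0, 0], "roll": 0},
    {"jaw": 1, "xyz": [0, 0, 0], "roll": 0},
    {"jaw": 1, "xyz": [0, 0, 0], "roll": 0},
    {"jaw": 1, "xyz": [0, 0, 0], "roll": 0},
    {"jaw": 1, "xyz": [0, 0, -0.3], "roll": 0},
    {"jaw": 1, "xyz": [0, 0, -0.5], "roll": 0},
    {"jaw": 1, "xyz": [0, 0, -0.6], "roll": 0},
    {"jaw": 1, "xyz": [0, 0, -0.5], "roll": 0},
    {"jaw": 1, "xyz": [0, 0, -0.2], "roll": 0}
  ]
}}

```text
time: 9.0
position: [553.9, -12.4, 123.7]
tcp_rot: [[0.906, 0.424, 0.004], [0.424, -0.906, -0.0], [0.004, 0.002, -1.0]]
contact_force: [-0.2, -0.5, -0.7]
opening: 1.001
```

```bash
python3 go.py 555 164.3 110 54.8;  python3 - <<'E'
from h import *
snap('scene','s3.png'); im=cv2.imread('pics/s3.png'); cv2.imwrite('pics/s3c.png',cv2.resize(im[110:260,150:350],(800,600),interpolation=cv2.INTER_CUBIC))
E
```

```text
now [553.9 -12.4 123.7] phi 25.1 q6 1.07 open 1.001 t 9.0 F [-0.2 -0.5 -0.7]
before roll tx,ty units 1.52 -3.191
after roll tx,ty units 2.901 -2.019
tz 0.274 roll units -4.95 dist rows 3.5
```

View pics/s3c.png

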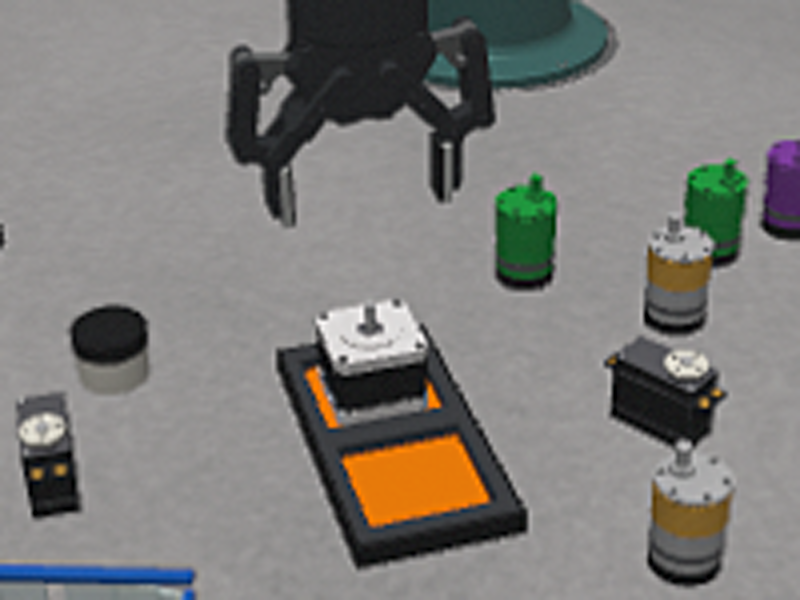

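Emit:
{"api": "step_arm", "payload": {
  "deltas": [
    {"jaw": 1, "xyz": [0, 0, 0.09], "roll": -0.99},
    {"jaw": 1, "xyz": [0, 0, 0.09], "roll": -0.99},
    {"jaw": 1, "xyz": [0, 0, 0.09], "roll": -0.99},
    {"jaw": 1, "xyz": [0, 0, 0], "roll": -0.99},
    {"jaw": 1, "xyz": [0, 0, 0], "roll": -0.99},
    {"jaw": 1, "xyz": [0.4, -0.3, 0], "roll": 0},
    {"jaw": 1, "xyz": [0.7, -0.5, 0], "roll": 0},
    {"jaw": 1, "xyz": [0.8, -0.5, 0], "roll": 0},
    {"jaw": 1, "xyz": [0.6, -0.42, 0], "roll": 0},
    {"jaw": 1, "xyz": [0.4, -0.3, 0], "roll": 0},
    {"jaw": 1, "xyz": [0, 0, 0], "roll": 0}
  ]
}}

```text
time: 10.42
position: [552.5, 165.7, 106.3]
tcp_rot: [[0.574, 0.819, -0.001], [0.819, -0.574, -0.0], [-0.001, -0.001, -1.0]]
contact_force: [0.0, -0.0, -0.1]
opening: 1.001
```

```bash
python3 go.py 555 164.3 13 54.8
```

```text
now [552.5 165.7 106.3] phi 54.96 q6 0.86 open 1.001 t 10.43 F [ 0.  -0.  -0.1]
before roll tx,ty units 0.005 0.057
after roll tx,ty units 0.005 0.057
tz 1.867 roll units 0.026 dist rows 0.1
```

Emit:
{"api": "step_arm", "payload": {
  "deltas": [
    {"jaw": 1, "xyz": [0, 0.05, 0.3], "roll": 0},
    {"jaw": 1, "xyz": [0, 0, 0.5], "roll": 0},
    {"jaw": 1, "xyz": [0, 0, 0.5], "roll": 0},
    {"jaw": 1, "xyz": [0, 0, 0.4], "roll": 0},
    {"jaw": 1, "xyz": [0, 0, 0.15], "roll": 0},
    {"jaw": 1, "xyz": [0, 0, 0], "roll": 0}
  ]
}}

```text
time: 11.18
position: [555.0, 162.5, 14.1]
tcp_rot: [[0.577, 0.817, -0.001], [0.817, -0.577, -0.0], [-0.001, -0.001, -1.0]]
contact_force: [0.6, 0.6, 0.2]
opening: 1.001
```

```bash
python3 go.py 555 164.3 13 54.8;  python3 - <<'E'
from h import *
snap('scene','s4.png'); im=cv2.imread('pics/s4.png'); cv2.imwrite('pics/s4c.png',cv2.resize(im[110:260,220:420],(800,600),interpolation=cv2.INTER_CUBIC))
E
```

```text
now [555.  162.5  14.1] phi 54.77 q6 0.86 open 1.001 t 11.18 F [0.6 0.6 0.2]
before roll tx,ty units 0.03 -0.022
after roll tx,ty units 0.03 -0.022
tz 0.022 roll units -0.005 dist rows 0.0
```

View pics/s4c.png

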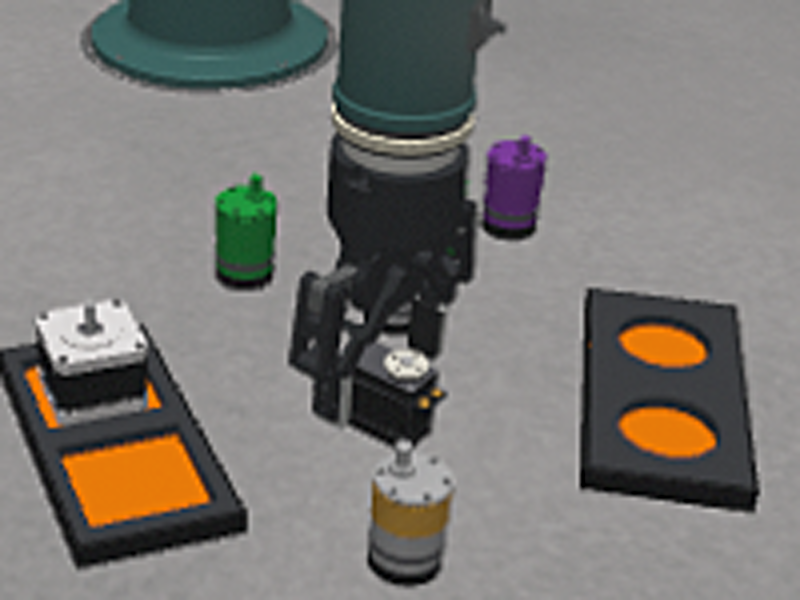

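The jaws straddle servo A across its narrow side at crop (393,385). Closing.

Emit:
{"api": "step_arm", "payload": {
  "deltas": [
    {"jaw": 0, "xyz": [0, 0, 0], "roll": 0},
    {"jaw": 0, "xyz": [0, 0, 0], "roll": 0},
    {"jaw": 0, "xyz": [0, 0, 0], "roll": 0},
    {"jaw": 0, "xyz": [0, 0, 0], "roll": 0},
    {"jaw": 0, "xyz": [0, 0, 0], "roll": 0},
    {"jaw": 0, "xyz": [0, 0, 0], "roll": 0},
    {"jaw": 0, "xyz": [0, 0, 0], "roll": 0},
    {"jaw": 0, "xyz": [0, 0, 0], "roll": 0},
    {"jaw": 0, "xyz": [0, 0, 0], "roll": 0},
    {"jaw": 0, "xyz": [0, 0, 0], "roll": 0}
  ]
}}

```text
time: 12.48
position: [556.0, 163.2, 15.5]
tcp_rot: [[0.576, 0.817, 0.001], [0.817, -0.576, 0.0], [0.001, 0.001, -1.0]]
contact_force: [0.8, -0.9, 6.2]
opening: 0.319
```

```bash
python3 go.py 542.6 -346.1 120 5.7;python3 go.py 451.2 -355.3 120 5.7 
```

```text
now [556.  163.2  15.5] phi 54.8 q6 0.86 open 0.319 t 12.47 F [ 0.8 -0.9  6.2]
before roll tx,ty units -8.478 5.651
after roll tx,ty units -1.279 10.108
tz -2.09 roll units 8.184 dist rows 10.2
now [556.  163.2  15.5] phi 54.8 q6 0.86 open 0.319 t 12.47 F [ 0.8 -0.9  6.2]
before roll tx,ty units -9.682 4.263
after roll tx,ty units -3.116 10.11
tz -2.09 roll units 8.184 dist rows 10.6
```

Emit:
{"api": "step_arm", "payload": {
  "deltas": [
    {"jaw": 0, "xyz": [0, 0, -0.1], "roll": 0},
    {"jaw": 0, "xyz": [0, 0, -0.3], "roll": 0},
    {"jaw": 0, "xyz": [0, 0, -0.4], "roll": 0.5},
    {"jaw": 0, "xyz": [0, 0, -0.4], "roll": 0.98},
    {"jaw": 0, "xyz": [0, 0, -0.4], "roll": 0.98},
    {"jaw": 0, "xyz": [0, 0, -0.4], "roll": 0.98},
    {"jaw": 0, "xyz": [0, 0, -0.1], "roll": 0.98},
    {"jaw": 0, "xyz": [0, 0, 0], "roll": 0.98},
    {"jaw": 0, "xyz": [0, 0, 0], "roll": 0.98},
    {"jaw": 0, "xyz": [0, 0, 0], "roll": 0.98},
    {"jaw": 0, "xyz": [0, 0, 0], "roll": 0.824},
    {"jaw": 0, "xyz": [0, 0, 0], "roll": 0}
  ]
}}

```text
time: 13.98
position: [555.2, 162.9, 120.2]
tcp_rot: [[0.995, 0.1, -0.0], [0.1, -0.995, -0.0], [-0.0, 0.0, -1.0]]
contact_force: [0.3, 0.4, -0.5]
opening: 0.319
```

```bash
python3 go.py 542.6 -346.1 120 5.7
```

```text
now [555.2 162.9 120.2] phi 5.75 q6 1.71 open 0.319 t 13.97 F [ 0.3  0.4 -0.5]
before roll tx,ty units -1.27 10.103
after roll tx,ty units -1.261 10.104
tz 0.004 roll units 0.008 dist rows 10.2
```

Emit:
{"api": "step_arm", "payload": {
  "deltas": [
    {"jaw": 0, "xyz": [-0.06, 0.5, 0], "roll": 0},
    {"jaw": 0, "xyz": [-0.11, 0.85, 0], "roll": 0},
    {"jaw": 0, "xyz": [-0.12, 0.95, 0], "roll": 0},
    {"jaw": 0, "xyz": [-0.12, 0.95, 0], "roll": 0},
    {"jaw": 0, "xyz": [-0.12, 0.95, 0], "roll": 0},
    {"jaw": 0, "xyz": [-0.12, 0.95, 0], "roll": 0},
    {"jaw": 0, "xyz": [-0.12, 0.95, 0], "roll": 0},
    {"jaw": 0, "xyz": [-0.12, 0.95, 0], "roll": 0},
    {"jaw": 0, "xyz": [-0.12, 0.95, 0], "roll": 0},
    {"jaw": 0, "xyz": [-0.12, 0.95, 0], "roll": 0},
    {"jaw": 0, "xyz": [-0.08, 0.7, 0], "roll": 0},
    {"jaw": 0, "xyz": [-0.05, 0.45, 0], "roll": 0}
  ]
}}

```text
time: 15.48
position: [542.5, -347.5, 120.0]
tcp_rot: [[0.995, 0.099, 0.0], [0.099, -0.995, -0.0], [0.0, 0.0, -1.0]]
contact_force: [0.0, 0.8, -1.9]
opening: 0.317
```

```bash
python3 go.py 542.6 -346.1 22 5.7;  python3 - <<'E'
from h import *
snap('scene','s5.png'); im=cv2.imread('pics/s5.png'); cv2.imwrite('pics/s5c.png',cv2.resize(im[90:240,60:260],(800,600),interpolation=cv2.INTER_CUBIC))
snap('top','t5.png'); im=cv2.imread('pics/t5.png'); cv2.imwrite('pics/t5c.png',cv2.resize(im[130:280,240:440],(800,600),interpolation=cv2.INTER_CUBIC))
E
```

```text
now [ 542.5 -347.5  120. ] phi 5.69 q6 0.86 open 0.317 t 15.47 F [ 0.   0.8 -1.9]
before roll tx,ty units 0.005 -0.028
after roll tx,ty units 0.005 -0.028
tz 1.96 roll units -0.002 dist rows 0.0
```

View pics/s5c.png

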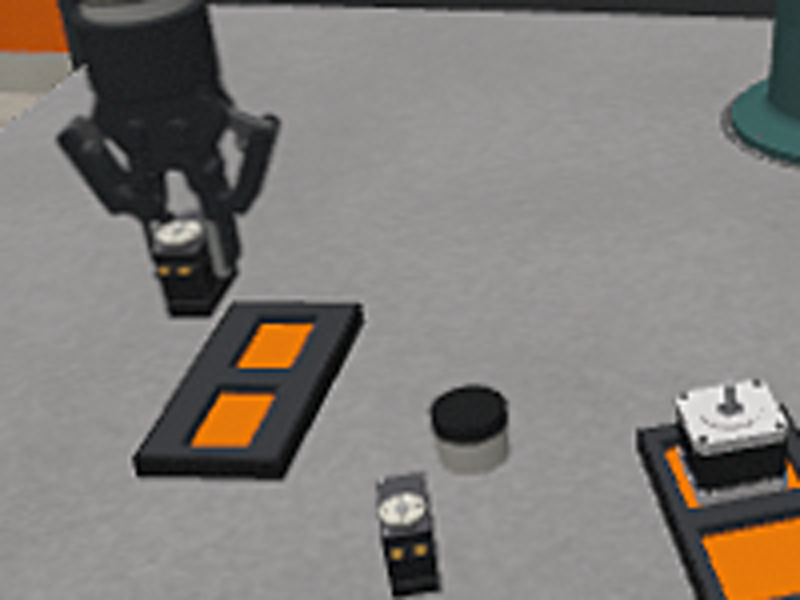

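```bash
python3 - <<'E'
from h import *
from m2 import blobs
s=load('s5.png'); hs=cv2.cvtColor(s['frame'],cv2.COLOR_RGB2HSV)
m=((hs[...,2]>170)&(hs[...,1]<60)).astype(np.uint8)*255
for u,w,a,k in blobs(s,m,15,600):
    if 130<w<165 and 80<u<130: print(u,w,a,onz(s,u,w,159.5).round(1))
print('expected horn',542.5+13.9,-347.5+1.4, proj(s,(556.4,-346.1,159.5)))
E
```

```text
103.94117647058823 147.64705882352942 34 [ 562.8 -341.6  159.5]
expected horn 556.4 -346.1 [103.42318682 146.32224611]
```

Emit:
{"api": "step_arm", "payload": {
  "deltas": [
    {"jaw": 0, "xyz": [0, -0.02, 0.3], "roll": 0},
    {"jaw": 0, "xyz": [0, 0, 0.4], "roll": 0},
    {"jaw": 0, "xyz": [0, 0, 0.5], "roll": 0},
    {"jaw": 0, "xyz": [0, 0, 0.4], "roll": 0},
    {"jaw": 0, "xyz": [0, 0, 0.24], "roll": 0},
    {"jaw": 0, "xyz": [0, 0, 0], "roll": 0}
  ]
}}

```text
time: 16.32
position: [541.8, -343.9, 26.1]
tcp_rot: [[0.995, 0.1, -0.002], [0.1, -0.995, 0.002], [-0.002, -0.002, -1.0]]
contact_force: [-0.4, 0.3, -0.7]
opening: 0.32
```

Emit:
{"api": "step_arm", "payload": {
  "deltas": [
    {"jaw": 0, "xyz": [-0.02, 0.03, 0.04], "roll": 0},
    {"jaw": 0, "xyz": [0, 0, 0.04], "roll": 0},
    {"jaw": 0, "xyz": [0, 0, 0], "roll": 0}
  ]
}}

```text
time: 16.7
position: [542.1, -346.7, 24.3]
tcp_rot: [[0.995, 0.099, 0.001], [0.099, -0.995, -0.001], [0.001, 0.001, -1.0]]
contact_force: [-0.8, 0.5, -1.0]
opening: 0.317
```

Emit:
{"api": "step_arm", "payload": {
  "deltas": [
    {"jaw": 0, "xyz": [0, 0, 0.02], "roll": 0},
    {"jaw": 0, "xyz": [0, 0, 0.02], "roll": 0},
    {"jaw": 0, "xyz": [0, 0, 0], "roll": 0}
  ]
}}

```text
time: 17.08
position: [541.8, -346.3, 21.7]
tcp_rot: [[0.995, 0.099, -0.0], [0.099, -0.995, 0.0], [-0.0, -0.0, -1.0]]
contact_force: [-1.1, 0.1, -1.5]
opening: 0.329
```

Emit:
{"api": "step_arm", "payload": {
  "deltas": [
    {"jaw": 0, "xyz": [0, 0, 0.02], "roll": 0},
    {"jaw": 0, "xyz": [0, 0, 0.02], "roll": 0},
    {"jaw": 0, "xyz": [0, 0, 0], "roll": 0}
  ]
}}

```text
time: 17.45
position: [541.9, -346.4, 21.5]
tcp_rot: [[0.995, 0.099, -0.0], [0.099, -0.995, 0.0], [-0.0, -0.0, -1.0]]
contact_force: [-4.6, 2.4, 9.4]
opening: 0.316
```

Emit:
{"api": "step_arm", "payload": {
  "deltas": [
    {"jaw": 0.45, "xyz": [0, 0, 0], "roll": 0},
    {"jaw": 0.6, "xyz": [0, 0, 0], "roll": 0},
    {"jaw": 0.8, "xyz": [0, 0, 0], "roll": 0},
    {"jaw": 1, "xyz": [0, 0, 0], "roll": 0},
    {"jaw": 1, "xyz": [0, 0, 0], "roll": 0},
    {"jaw": 1, "xyz": [0, 0, -0.3], "roll": 0},
    {"jaw": 1, "xyz": [0, 0, -0.5], "roll": 0},
    {"jaw": 1, "xyz": [0, 0, -0.5], "roll": 0},
    {"jaw": 1, "xyz": [0, 0, -0.4], "roll": 0},
    {"jaw": 1, "xyz": [0, 0, -0.1], "roll": 0}
  ]
}}

```text
time: 18.7
position: [543.1, -347.3, 112.5]
tcp_rot: [[0.995, 0.099, 0.003], [0.099, -0.995, -0.002], [0.003, 0.003, -1.0]]
contact_force: [-0.3, -0.3, -1.3]
opening: 0.999
```

```bash
python3 go.py 658.7 -182.2 110 23.3;  python3 - <<'E'
from h import *
snap('scene','s6.png'); im=cv2.imread('pics/s6.png'); cv2.imwrite('pics/s6c.png',cv2.resize(im[130:280,60:260],(800,600),interpolation=cv2.INTER_CUBIC))
E
```

```text
now [ 543.1 -347.3  112.5] phi 5.7 q6 0.86 open 0.999 t 18.7 F [-0.3 -0.3 -1.3]
before roll tx,ty units 2.628 -3.055
after roll tx,ty units 3.429 -2.117
tz 0.05 roll units -2.934 dist rows 4.0
```

View pics/s6c.png

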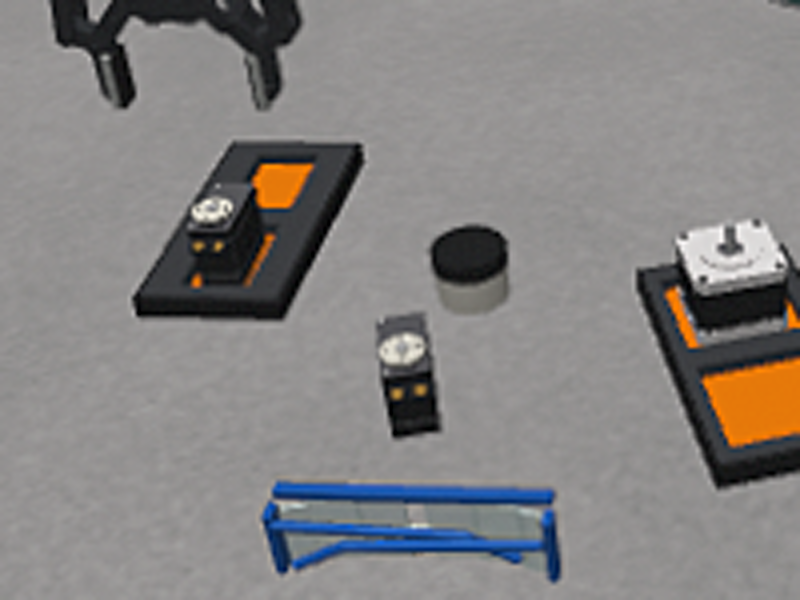

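```bash
python3 - <<'E'
from h import *
c=load('top0.png'); hs=cv2.cvtColor(c['frame'],cv2.COLOR_RGB2HSV)
m=cv2.inRange(hs,(105,150,60),(125,255,255))
ys,xs=np.nonzero(m); k=(xs<320)&(ys>90)&(ys<130); P=np.array([onz(c,u,v,25)[:2] for u,v in zip(xs[k],ys[k])]); print(P.min(0),P.max(0))
E
```

```text
[ 771.49804263 -210.11209911] [811.20518226 -63.64801945]
```

Emit:
{"api": "step_arm", "payload": {
  "deltas": [
    {"jaw": 1, "xyz": [0, 0, 0], "roll": -0.98},
    {"jaw": 1, "xyz": [0, 0, 0], "roll": -0.98},
    {"jaw": 1, "xyz": [0, 0, 0], "roll": -0.974},
    {"jaw": 1, "xyz": [0.4, -0.25, 0.05], "roll": 0},
    {"jaw": 1, "xyz": [0.8, -0.5, 0], "roll": 0},
    {"jaw": 1, "xyz": [0.8, -0.5, 0], "roll": 0},
    {"jaw": 1, "xyz": [0.8, -0.5, 0], "roll": 0},
    {"jaw": 1, "xyz": [0.43, -0.247, 0], "roll": 0},
    {"jaw": 1, "xyz": [0.2, -0.12, 0], "roll": 0},
    {"jaw": 1, "xyz": [0, 0, 0], "roll": 0}
  ]
}}

```text
time: 20.0
position: [657.4, -181.2, 106.9]
tcp_rot: [[0.918, 0.396, -0.001], [0.396, -0.918, -0.0], [-0.001, -0.0, -1.0]]
contact_force: [0.4, -0.2, -0.6]
opening: 1.001
```

```bash
python3 go.py 658.7 -182.2 13 23.3
```

```text
now [ 657.4 -181.2  106.9] phi 23.33 q6 0.86 open 1.001 t 20.0 F [ 0.4 -0.2 -0.6]
before roll tx,ty units 0.015 0.029
after roll tx,ty units 0.015 0.029
tz 1.878 roll units 0.004 dist rows 0.0
```

Emit:
{"api": "step_arm", "payload": {
  "deltas": [
    {"jaw": 1, "xyz": [0.01, 0.02, 0.3], "roll": 0},
    {"jaw": 1, "xyz": [0, 0, 0.5], "roll": 0},
    {"jaw": 1, "xyz": [0, 0, 0.5], "roll": 0},
    {"jaw": 1, "xyz": [0, 0, 0.4], "roll": 0},
    {"jaw": 1, "xyz": [0, 0, 0.16], "roll": 0},
    {"jaw": 1, "xyz": [0, 0, 0], "roll": 0}
  ]
}}

```text
time: 20.75
position: [657.8, -182.3, 13.5]
tcp_rot: [[0.919, 0.395, -0.001], [0.395, -0.919, 0.0], [-0.001, -0.001, -1.0]]
contact_force: [0.1, -0.1, 0.5]
opening: 1.003
```

Emit:
{"api": "step_arm", "payload": {
  "deltas": [
    {"jaw": 0, "xyz": [0, 0, 0], "roll": 0},
    {"jaw": 0, "xyz": [0, 0, 0], "roll": 0},
    {"jaw": 0, "xyz": [0, 0, 0], "roll": 0},
    {"jaw": 0, "xyz": [0, 0, 0], "roll": 0},
    {"jaw": 0, "xyz": [0, 0, 0], "roll": 0},
    {"jaw": 0, "xyz": [0, 0, 0], "roll": 0},
    {"jaw": 0, "xyz": [0, 0, 0], "roll": 0},
    {"jaw": 0, "xyz": [0, 0, 0], "roll": 0},
    {"jaw": 0, "xyz": [0, 0, 0], "roll": 0},
    {"jaw": 0, "xyz": [0, 0, 0], "roll": 0}
  ]
}}

```text
time: 22.0
position: [659.2, -182.2, 15.3]
tcp_rot: [[0.918, 0.396, 0.002], [0.396, -0.918, -0.0], [0.001, 0.001, -1.0]]
contact_force: [0.2, 0.1, 5.9]
opening: 0.315
```

Emit:
{"api": "step_arm", "payload": {
  "deltas": [
    {"jaw": 0, "xyz": [0, 0, -0.1], "roll": 0},
    {"jaw": 0, "xyz": [0, 0, -0.3], "roll": 0},
    {"jaw": 0, "xyz": [0, 0, -0.4], "roll": 0.5},
    {"jaw": 0, "xyz": [0, 0, -0.4], "roll": 0.98},
    {"jaw": 0, "xyz": [0, 0, -0.4], "roll": 0.98},
    {"jaw": 0, "xyz": [0, 0, -0.4], "roll": 0.47},
    {"jaw": 0, "xyz": [0, 0, -0.1], "roll": 0},
    {"jaw": 0, "xyz": [0, 0, 0], "roll": 0}
  ]
}}

```text
time: 23.0
position: [658.4, -182.1, 119.6]
tcp_rot: [[0.995, 0.101, 0.0], [0.101, -0.995, -0.0], [0.0, 0.0, -1.0]]
contact_force: [0.2, -0.4, -1.2]
opening: 0.316
```

```bash
python3 go.py 451.2 -355.3 120 5.7; python3 - <<'E'
from h import *
snap('scene','s7.png'); im=cv2.imread('pics/s7.png'); cv2.imwrite('pics/s7c.png',cv2.resize(im[130:280,60:260],(800,600),interpolation=cv2.INTER_CUBIC))
E
```

```text
now [ 658.4 -182.1  119.6] phi 5.77 q6 1.16 open 0.316 t 23.0 F [ 0.2 -0.4 -1.2]
before roll tx,ty units -4.47 3.03
after roll tx,ty units -4.467 3.036
tz -0.008 roll units 0.011 dist rows 5.4
```

View pics/s7c.png

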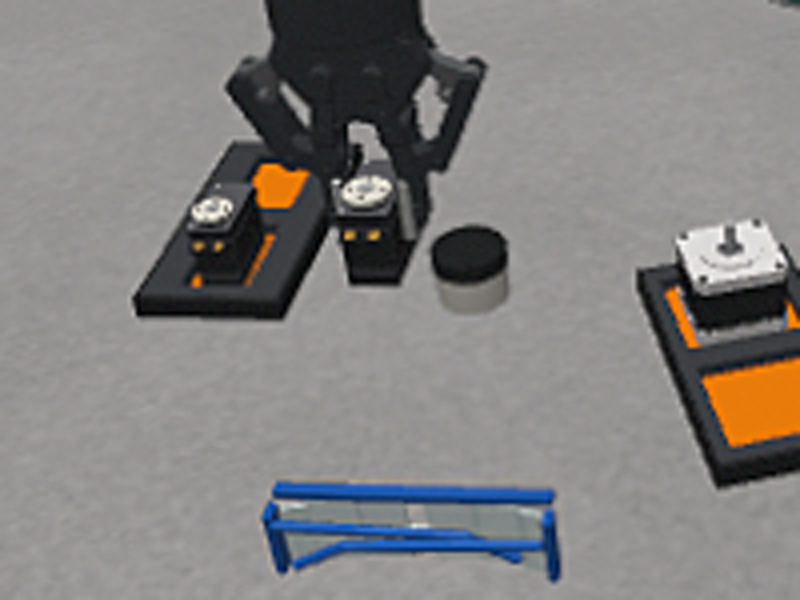

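Servo B hangs upright in the jaws at crop (370,235). Now to the near slot.

Emit:
{"api": "step_arm", "payload": {
  "deltas": [
    {"jaw": 0, "xyz": [-0.4, 0.27, 0], "roll": 0},
    {"jaw": 0, "xyz": [-0.7, 0.48, 0], "roll": 0},
    {"jaw": 0, "xyz": [-0.8, 0.54, 0], "roll": 0},
    {"jaw": 0, "xyz": [-0.8, 0.54, 0], "roll": 0},
    {"jaw": 0, "xyz": [-0.8, 0.54, 0], "roll": 0},
    {"jaw": 0, "xyz": [-0.6, 0.41, 0], "roll": 0},
    {"jaw": 0, "xyz": [-0.37, 0.25, 0], "roll": 0},
    {"jaw": 0, "xyz": [0, 0, 0], "roll": 0}
  ]
}}

```text
time: 24.05
position: [448.3, -355.8, 118.2]
tcp_rot: [[0.995, 0.097, -0.002], [0.097, -0.995, 0.001], [-0.002, -0.001, -1.0]]
contact_force: [0.6, -0.0, -0.4]
opening: 0.315
```

Emit:
{"api": "step_arm", "payload": {
  "deltas": [
    {"jaw": 0, "xyz": [0, 0, 0.3], "roll": 0},
    {"jaw": 0, "xyz": [0, 0, 0.4], "roll": 0},
    {"jaw": 0, "xyz": [0, 0, 0.5], "roll": 0},
    {"jaw": 0, "xyz": [0, 0, 0.3], "roll": 0},
    {"jaw": 0, "xyz": [0, 0, 0.2], "roll": 0},
    {"jaw": 0, "xyz": [0, 0, 0], "roll": 0}
  ]
}}

```text
time: 24.8
position: [450.7, -354.4, 33.2]
tcp_rot: [[0.995, 0.1, -0.001], [0.1, -0.995, 0.001], [-0.001, -0.001, -1.0]]
contact_force: [0.5, 0.7, -2.2]
opening: 0.315
```

```bash
python3 go.py 451.2 -355.3 21.5 5.7; python3 - <<'E'
from h import *
snap('scene','s8.png'); im=cv2.imread('pics/s8.png'); cv2.imwrite('pics/s8c.png',cv2.resize(im[130:280,60:260],(800,600),interpolation=cv2.INTER_CUBIC))
E
```

```text
now [ 450.7 -354.4   33.2] phi 5.75 q6 0.76 open 0.315 t 24.8 F [ 0.5  0.7 -2.2]
before roll tx,ty units 0.008 0.018
after roll tx,ty units 0.008 0.018
tz 0.233 roll units 0.008 dist rows 0.0
```

View pics/s8c.png

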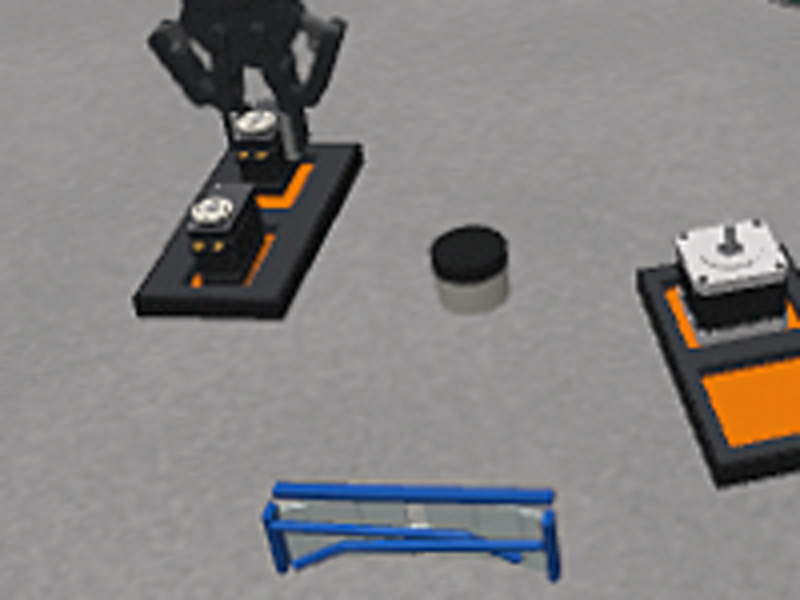

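Emit:
{"api": "step_arm", "payload": {
  "deltas": [
    {"jaw": 0, "xyz": [0, 0.02, 0.08], "roll": 0},
    {"jaw": 0, "xyz": [0, 0, 0.07], "roll": 0},
    {"jaw": 0, "xyz": [0, 0, 0.04], "roll": 0},
    {"jaw": 0, "xyz": [0, 0, 0.03], "roll": 0},
    {"jaw": 0, "xyz": [0, 0, 0.02], "roll": 0},
    {"jaw": 0, "xyz": [0, 0, 0], "roll": 0}
  ]
}}

```text
time: 25.6
position: [451.1, -356.1, 22.2]
tcp_rot: [[0.995, 0.1, -0.0], [0.1, -0.995, 0.0], [-0.0, -0.0, -1.0]]
contact_force: [-0.3, -0.4, -1.2]
opening: 0.318
```

Emit:
{"api": "step_arm", "payload": {
  "deltas": [
    {"jaw": 0, "xyz": [0, 0, 0.02], "roll": 0},
    {"jaw": 0, "xyz": [0, 0, 0.02], "roll": 0},
    {"jaw": 0, "xyz": [0, 0, 0], "roll": 0}
  ]
}}

```text
time: 25.98
position: [451.3, -356.2, 21.2]
tcp_rot: [[0.995, 0.1, 0.0], [0.1, -0.995, -0.0], [0.0, 0.0, -1.0]]
contact_force: [-2.2, 1.9, 4.7]
opening: 0.325
```

Emit:
{"api": "step_arm", "payload": {
  "deltas": [
    {"jaw": 0.45, "xyz": [0, 0, 0], "roll": 0},
    {"jaw": 0.6, "xyz": [0, 0, 0], "roll": 0},
    {"jaw": 0.8, "xyz": [0, 0, 0], "roll": 0},
    {"jaw": 1, "xyz": [0, 0, 0], "roll": 0},
    {"jaw": 1, "xyz": [0, 0, 0], "roll": 0},
    {"jaw": 1, "xyz": [0, 0, -0.3], "roll": 0},
    {"jaw": 1, "xyz": [0, 0, -0.5], "roll": 0},
    {"jaw": 1, "xyz": [0, 0, -0.6], "roll": 0},
    {"jaw": 1, "xyz": [0, 0, -0.6], "roll": 0},
    {"jaw": 1, "xyz": [0, 0, -0.1], "roll": 0},
    {"jaw": 1, "xyz": [0, 0, 0], "roll": 0}
  ]
}}

```text
time: 27.35
position: [451.3, -356.2, 125.6]
tcp_rot: [[0.995, 0.1, 0.001], [0.1, -0.995, -0.001], [0.001, 0.001, -1.0]]
contact_force: [-0.2, -0.8, 0.1]
opening: 0.998
```

```bash
python3 go.py 439.5 172.4 125 5.7; python3 - <<'E'
from h import *
snap('scene','s9.png'); im=cv2.imread('pics/s9.png'); cv2.imwrite('pics/s9c.png',cv2.resize(im[130:280,60:260],(800,600),interpolation=cv2.INTER_CUBIC))
E
```

```text
now [ 451.3 -356.2  125.6] phi 5.72 q6 0.76 open 0.998 t 27.35 F [-0.2 -0.8  0.1]
before roll tx,ty units 0.82 -10.542
after roll tx,ty units 0.816 -10.542
tz 0.012 roll units 0.004 dist rows 10.6
```

View pics/s9c.png

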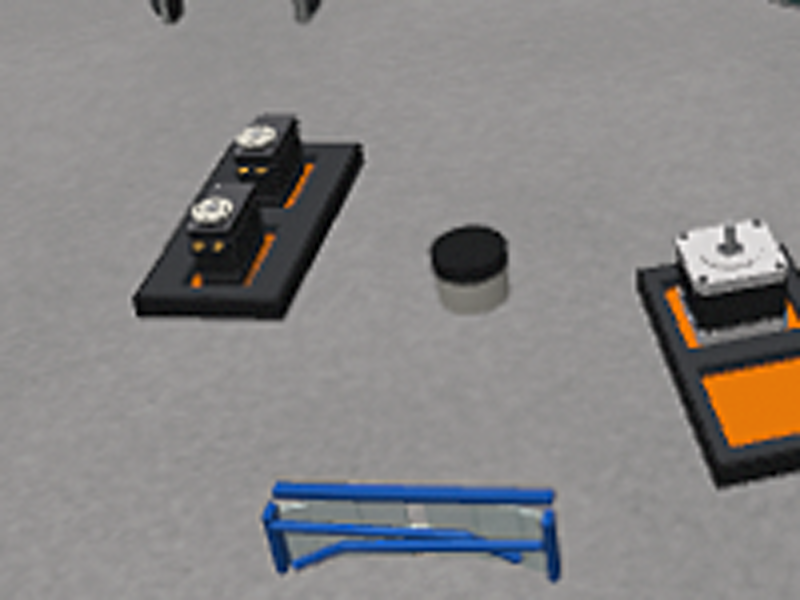

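Emit:
{"api": "step_arm", "payload": {
  "deltas": [
    {"jaw": 1, "xyz": [0.07, -0.5, 0], "roll": 0},
    {"jaw": 1, "xyz": [0.07, -0.9, 0], "roll": 0},
    {"jaw": 1, "xyz": [0.07, -0.98, 0], "roll": 0},
    {"jaw": 1, "xyz": [0.07, -0.98, 0], "roll": 0},
    {"jaw": 1, "xyz": [0.07, -0.98, 0], "roll": 0},
    {"jaw": 1, "xyz": [0.07, -0.98, 0], "roll": 0},
    {"jaw": 1, "xyz": [0.07, -0.98, 0], "roll": 0},
    {"jaw": 1, "xyz": [0.07, -0.98, 0], "roll": 0},
    {"jaw": 1, "xyz": [0.07, -0.98, 0], "roll": 0},
    {"jaw": 1, "xyz": [0.07, -0.98, 0], "roll": 0},
    {"jaw": 1, "xyz": [0.07, -0.8, 0], "roll": 0},
    {"jaw": 1, "xyz": [0.05, -0.5, 0], "roll": 0}
  ]
}}

```text
time: 28.9
position: [437.0, 174.6, 123.8]
tcp_rot: [[0.995, 0.102, -0.003], [0.102, -0.995, -0.0], [-0.003, 0.0, -1.0]]
contact_force: [0.5, -0.1, 0.2]
opening: 1.003
```

Emit:
{"api": "step_arm", "payload": {
  "deltas": [
    {"jaw": 1, "xyz": [0, 0, 0], "roll": 0}
  ]
}}

```text
time: 29.02
position: [437.5, 174.0, 124.0]
tcp_rot: [[0.995, 0.103, -0.003], [0.103, -0.995, -0.0], [-0.003, 0.0, -1.0]]
contact_force: [0.4, 0.0, 0.0]
opening: 1.007
```

```bash
python3 go.py 439.5 172.4 14 5.7;  python3 - <<'E'
from h import *
snap('scene','s10.png'); im=cv2.imread('pics/s10.png'); cv2.imwrite('pics/s10c.png',cv2.resize(im[90:240,220:420],(800,600),interpolation=cv2.INTER_CUBIC))
E
```

```text
now [437.5 174.  124. ] phi 5.93 q6 1.79 open 1.007 t 29.02 F [0.4 0.  0. ]
before roll tx,ty units 0.037 0.037
after roll tx,ty units 0.037 0.036
tz 2.2 roll units 0.038 dist rows 0.1
```

View pics/s10c.png

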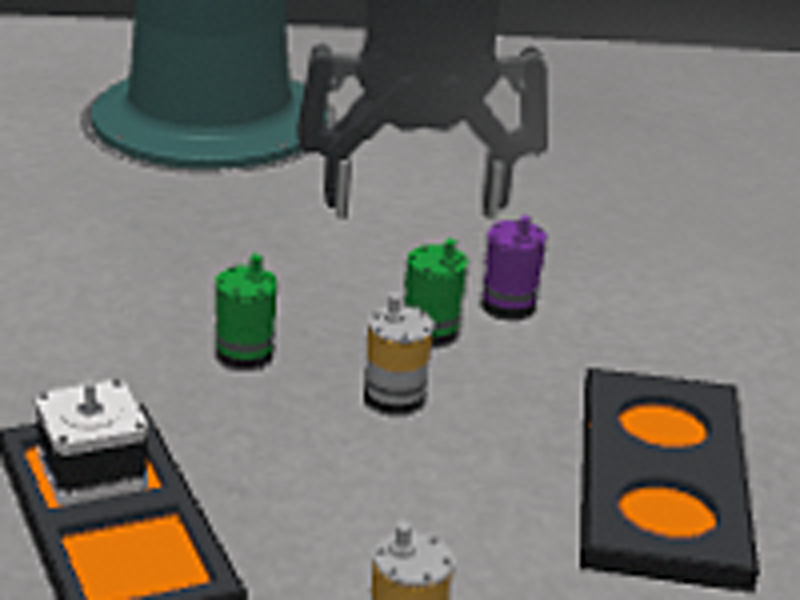

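Of the five gear-motor shapes, the steel one with a brass band at crop (398,355) fits the description. The ones at (437,290), (246,312) and (515,265) are green or purple look-alikes. Descending on the brass one.

Emit:
{"api": "step_arm", "payload": {
  "deltas": [
    {"jaw": 1, "xyz": [0.03, 0.03, 0.3], "roll": 0.03},
    {"jaw": 1, "xyz": [0, 0, 0.5], "roll": 0},
    {"jaw": 1, "xyz": [0, 0, 0.5], "roll": 0},
    {"jaw": 1, "xyz": [0, 0, 0.5], "roll": 0},
    {"jaw": 1, "xyz": [0, 0, 0.3], "roll": 0},
    {"jaw": 1, "xyz": [0, 0, 0.1], "roll": 0},
    {"jaw": 1, "xyz": [0, 0, 0], "roll": 0}
  ]
}}

```text
time: 29.95
position: [441.2, 170.7, 15.2]
tcp_rot: [[0.995, 0.096, -0.0], [0.096, -0.995, -0.0], [-0.0, 0.0, -1.0]]
contact_force: [-0.2, 0.2, -0.3]
opening: 0.996
```

```bash
python3 go.py 439.5 172.4 14 5.7;  python3 - <<'E'
from h import *
snap('scene','s11.png'); im=cv2.imread('pics/s11.png'); cv2.imwrite('pics/s11c.png',cv2.resize(im[90:240,220:420],(800,600),interpolation=cv2.INTER_CUBIC))
E
```

```text
now [441.2 170.7  15.2] phi 5.51 q6 1.79 open 0.996 t 29.95 F [-0.2  0.2 -0.3]
before roll tx,ty units -0.03 -0.036
after roll tx,ty units -0.03 -0.036
tz 0.024 roll units -0.032 dist rows 0.0
```

View pics/s11c.png

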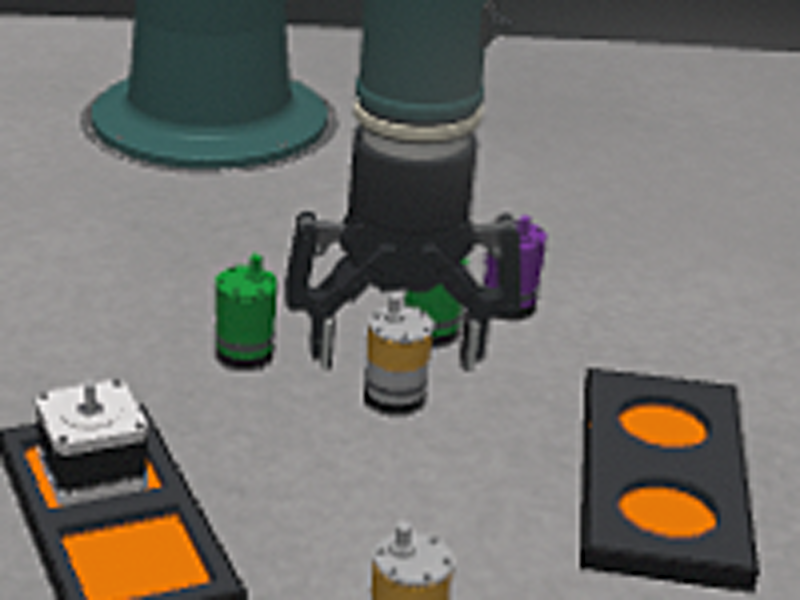

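Emit:
{"api": "step_arm", "payload": {
  "deltas": [
    {"jaw": 1, "xyz": [-0.02, -0.02, 0.02], "roll": 0},
    {"jaw": 0, "xyz": [0, 0, 0], "roll": 0},
    {"jaw": 0, "xyz": [0, 0, 0], "roll": 0},
    {"jaw": 0, "xyz": [0, 0, 0], "roll": 0},
    {"jaw": 0, "xyz": [0, 0, 0], "roll": 0},
    {"jaw": 0, "xyz": [0, 0, 0], "roll": 0},
    {"jaw": 0, "xyz": [0, 0, 0], "roll": 0},
    {"jaw": 0, "xyz": [0, 0, 0], "roll": 0},
    {"jaw": 0, "xyz": [0, 0, 0], "roll": 0},
    {"jaw": 0, "xyz": [0, 0, 0], "roll": 0}
  ]
}}

```text
time: 31.25
position: [440.4, 172.0, 14.8]
tcp_rot: [[0.995, 0.097, 0.001], [0.097, -0.995, 0.0], [0.001, -0.0, -1.0]]
contact_force: [-1.4, -0.7, 5.2]
opening: 0.478
```

Emit:
{"api": "step_arm", "payload": {
  "deltas": [
    {"jaw": 0, "xyz": [0, 0, -0.1], "roll": 0},
    {"jaw": 0, "xyz": [0, 0, -0.3], "roll": 0},
    {"jaw": 0, "xyz": [0, 0, -0.4], "roll": 0},
    {"jaw": 0, "xyz": [0, 0, -0.4], "roll": 0},
    {"jaw": 0, "xyz": [0, 0, -0.5], "roll": 0},
    {"jaw": 0, "xyz": [0, 0, -0.4], "roll": 0},
    {"jaw": 0, "xyz": [0, 0, -0.1], "roll": 0},
    {"jaw": 0, "xyz": [0, 0, 0], "roll": 0}
  ]
}}

```text
time: 32.25
position: [439.9, 171.9, 124.4]
tcp_rot: [[0.995, 0.097, 0.0], [0.097, -0.995, 0.0], [0.0, -0.0, -1.0]]
contact_force: [0.3, -0.7, -3.6]
opening: 0.48
```

```bash
python3 go.py 463 342.4 125 5.7;  python3 - <<'E'
from h import *
snap('scene','s12.png'); im=cv2.imread('pics/s12.png'); cv2.imwrite('pics/s12c.png',cv2.resize(im[90:240,220:420],(800,600),interpolation=cv2.INTER_CUBIC))
E
```

```text
now [439.9 171.9 124.4] phi 5.54 q6 1.79 open 0.48 t 32.25 F [ 0.3 -0.7 -3.6]
before roll tx,ty units 0.79 -3.349
after roll tx,ty units 0.799 -3.347
tz -0.012 roll units -0.026 dist rows 3.4
```

View pics/s12c.png

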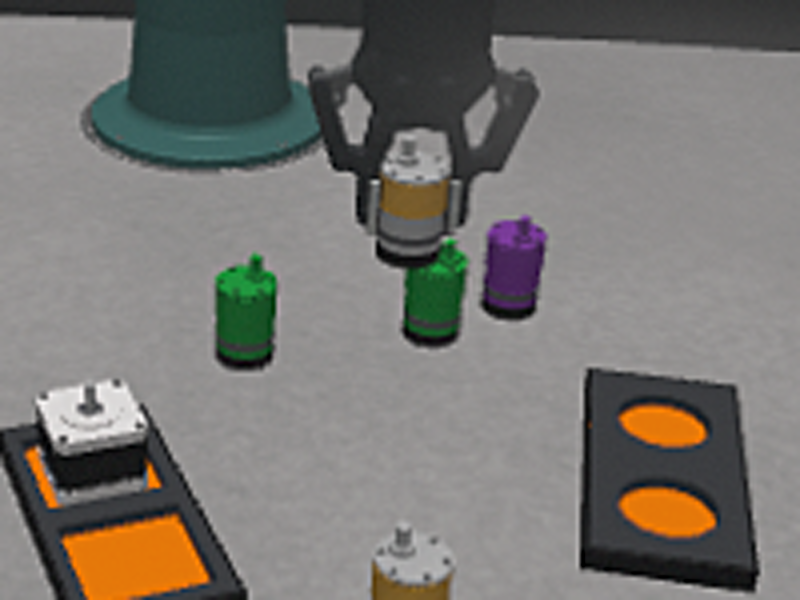

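Emit:
{"api": "step_arm", "payload": {
  "deltas": [
    {"jaw": 0, "xyz": [0.1, -0.4, 0], "roll": 0},
    {"jaw": 0, "xyz": [0.15, -0.65, 0], "roll": 0},
    {"jaw": 0, "xyz": [0.2, -0.8, 0], "roll": 0},
    {"jaw": 0, "xyz": [0.15, -0.7, 0], "roll": 0},
    {"jaw": 0, "xyz": [0.12, -0.5, 0], "roll": 0},
    {"jaw": 0, "xyz": [0.08, -0.3, 0], "roll": 0},
    {"jaw": 0, "xyz": [0, 0, 0], "roll": 0}
  ]
}}

```text
time: 33.17
position: [463.6, 342.8, 123.8]
tcp_rot: [[0.995, 0.098, -0.001], [0.098, -0.995, -0.001], [-0.001, 0.001, -1.0]]
contact_force: [0.3, -0.7, -3.4]
opening: 0.483
```

Emit:
{"api": "step_arm", "payload": {
  "deltas": [
    {"jaw": 0, "xyz": [0, 0, 0.3], "roll": 0},
    {"jaw": 0, "xyz": [0, 0, 0.4], "roll": 0},
    {"jaw": 0, "xyz": [0, 0, 0.5], "roll": 0},
    {"jaw": 0, "xyz": [0, 0, 0.4], "roll": 0},
    {"jaw": 0, "xyz": [0, 0, 0.2], "roll": 0},
    {"jaw": 0, "xyz": [0, 0, 0], "roll": 0}
  ]
}}

```text
time: 33.92
position: [462.9, 341.8, 33.1]
tcp_rot: [[0.995, 0.096, -0.002], [0.096, -0.995, -0.001], [-0.002, 0.001, -1.0]]
contact_force: [-0.3, 0.1, -3.9]
opening: 0.475
```

```bash
python3 go.py 463 342.4 20.8 5.7;  python3 - <<'E'
from h import *
snap('scene','s13.png'); im=cv2.imread('pics/s13.png'); cv2.imwrite('pics/s13c.png',cv2.resize(im[110:260,270:470],(800,600),interpolation=cv2.INTER_CUBIC))
E
```

```text
now [462.9 341.8  33.1] phi 5.53 q6 2.07 open 0.475 t 33.92 F [-0.3  0.1 -3.9]
before roll tx,ty units 0.002 -0.011
after roll tx,ty units 0.002 -0.011
tz 0.245 roll units -0.029 dist rows 0.0
```

View pics/s13c.png

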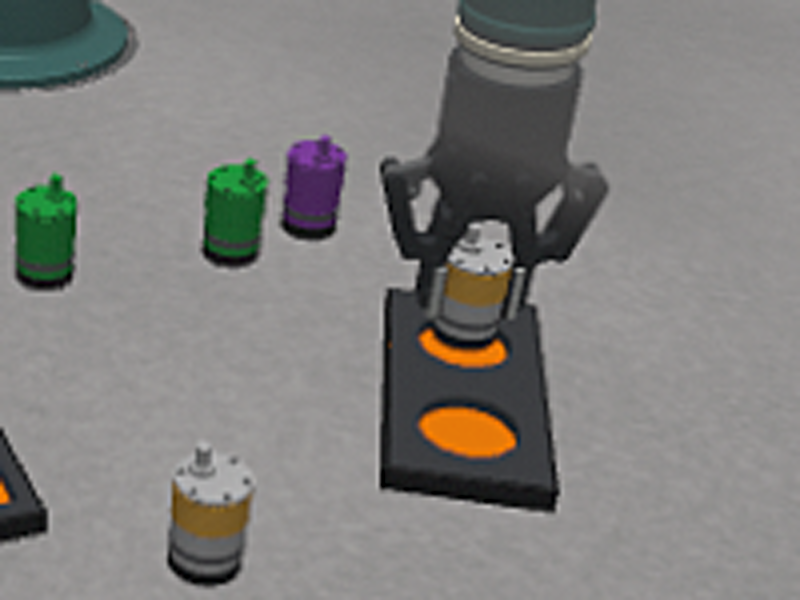

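Emit:
{"api": "step_arm", "payload": {
  "deltas": [
    {"jaw": 0, "xyz": [0, -0.01, 0.08], "roll": 0},
    {"jaw": 0, "xyz": [0, 0, 0.07], "roll": 0},
    {"jaw": 0, "xyz": [0, 0, 0.05], "roll": 0},
    {"jaw": 0, "xyz": [0, 0, 0.04], "roll": 0},
    {"jaw": 0, "xyz": [0, 0, 0.02], "roll": 0},
    {"jaw": 0, "xyz": [0, 0, 0], "roll": 0}
  ]
}}

```text
time: 34.72
position: [463.5, 343.0, 21.2]
tcp_rot: [[0.995, 0.097, -0.0], [0.097, -0.995, -0.0], [-0.0, 0.0, -1.0]]
contact_force: [0.9, -0.4, -3.8]
opening: 0.48
```

Emit:
{"api": "step_arm", "payload": {
  "deltas": [
    {"jaw": 0, "xyz": [0, 0, 0.02], "roll": 0},
    {"jaw": 0, "xyz": [0, 0, 0.02], "roll": 0},
    {"jaw": 0, "xyz": [0, 0, 0], "roll": 0}
  ]
}}

```text
time: 35.1
position: [463.8, 343.1, 20.8]
tcp_rot: [[0.995, 0.097, 0.0], [0.097, -0.995, 0.0], [0.0, -0.0, -1.0]]
contact_force: [-2.5, -2.9, 7.1]
opening: 0.477
```

Emit:
{"api": "step_arm", "payload": {
  "deltas": [
    {"jaw": 0.58, "xyz": [0, 0, 0], "roll": 0},
    {"jaw": 0.7, "xyz": [0, 0, 0], "roll": 0},
    {"jaw": 0.85, "xyz": [0, 0, 0], "roll": 0},
    {"jaw": 1, "xyz": [0, 0, 0], "roll": 0},
    {"jaw": 1, "xyz": [0, 0, 0], "roll": 0},
    {"jaw": 1, "xyz": [0, 0, -0.3], "roll": 0},
    {"jaw": 1, "xyz": [0, 0, -0.5], "roll": 0},
    {"jaw": 1, "xyz": [0, 0, -0.6], "roll": 0},
    {"jaw": 1, "xyz": [0, 0, -0.6], "roll": 0},
    {"jaw": 1, "xyz": [0, 0, -0.1], "roll": 0},
    {"jaw": 1, "xyz": [0, 0, 0], "roll": 0}
  ]
}}

```text
time: 36.48
position: [463.7, 343.1, 124.6]
tcp_rot: [[0.995, 0.097, 0.001], [0.097, -0.995, 0.001], [0.001, -0.0, -1.0]]
contact_force: [0.6, 0.2, -1.1]
opening: 0.999
```

```bash
python3 go.py 677.5 181.3 125 5.7; python3 - <<'E'
from h import *
snap('scene','s14.png'); im=cv2.imread('pics/s14.png'); cv2.imwrite('pics/s14c.png',cv2.resize(im[110:260,270:470],(800,600),interpolation=cv2.INTER_CUBIC))
E
```

```text
now [463.7 343.1 124.6] phi 5.54 q6 2.07 open 0.999 t 36.48 F [ 0.6  0.2 -1.1]
before roll tx,ty units 3.944 3.633
after roll tx,ty units 3.934 3.644
tz -0.007 roll units -0.027 dist rows 5.4
```

View pics/s14c.png

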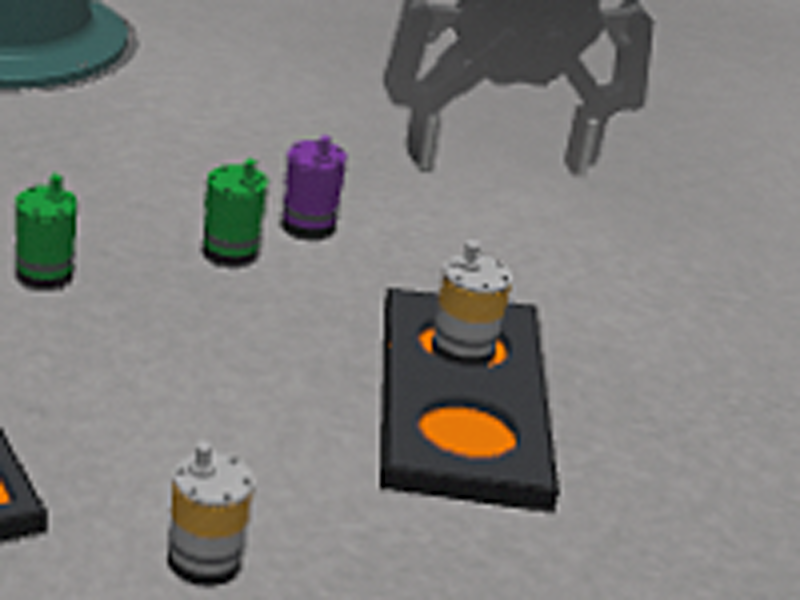

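The first gear motor is seated in the near round cut-out at crop (473,310). Next is the far gear motor, brass and steel, at crop (210,515).

Emit:
{"api": "step_arm", "payload": {
  "deltas": [
    {"jaw": 1, "xyz": [0.4, 0.36, 0], "roll": 0},
    {"jaw": 1, "xyz": [0.7, 0.65, 0], "roll": 0},
    {"jaw": 1, "xyz": [0.8, 0.75, 0], "roll": 0},
    {"jaw": 1, "xyz": [0.8, 0.75, 0], "roll": 0},
    {"jaw": 1, "xyz": [0.6, 0.55, 0], "roll": 0},
    {"jaw": 1, "xyz": [0.4, 0.36, 0], "roll": 0},
    {"jaw": 1, "xyz": [0.24, 0.21, 0], "roll": 0},
    {"jaw": 1, "xyz": [0, 0, 0], "roll": 0}
  ]
}}

```text
time: 37.52
position: [676.9, 180.8, 122.8]
tcp_rot: [[0.995, 0.095, -0.002], [0.095, -0.995, -0.0], [-0.002, 0.0, -1.0]]
contact_force: [0.8, -0.6, 0.1]
opening: 1.001
```

```bash
python3 go.py 677.5 181.3 14 5.7
```

```text
now [676.9 180.8 122.8] phi 5.48 q6 1.7 open 1.001 t 37.52 F [ 0.8 -0.6  0.1]
before roll tx,ty units 0.013 -0.009
after roll tx,ty units 0.013 -0.009
tz 2.176 roll units -0.037 dist rows 0.0
```

Emit:
{"api": "step_arm", "payload": {
  "deltas": [
    {"jaw": 1, "xyz": [0.01, -0.01, 0.3], "roll": 0},
    {"jaw": 1, "xyz": [0, 0, 0.5], "roll": 0},
    {"jaw": 1, "xyz": [0, 0, 0.5], "roll": 0},
    {"jaw": 1, "xyz": [0, 0, 0.5], "roll": 0},
    {"jaw": 1, "xyz": [0, 0, 0.3], "roll": 0},
    {"jaw": 1, "xyz": [0, 0, 0.08], "roll": 0},
    {"jaw": 1, "xyz": [0, 0, 0], "roll": 0}
  ]
}}

```text
time: 38.4
position: [677.6, 182.3, 15.5]
tcp_rot: [[0.995, 0.097, 0.0], [0.097, -0.995, 0.0], [0.0, -0.0, -1.0]]
contact_force: [0.0, 0.1, 0.2]
opening: 0.997
```

```bash
python3 go.py 677.5 181.3 14 5.7;  python3 - <<'E'
from h import *
snap('scene','s15.png'); im=cv2.imread('pics/s15.png'); cv2.imwrite('pics/s15c.png',cv2.resize(im[130:280,220:420],(800,600),interpolation=cv2.INTER_CUBIC))
E
```

```text
now [677.6 182.3  15.5] phi 5.56 q6 1.7 open 0.997 t 38.4 F [0.  0.1 0.2]
before roll tx,ty units -0.005 0.02
after roll tx,ty units -0.005 0.02
tz 0.03 roll units -0.023 dist rows 0.0
```

View pics/s15c.png

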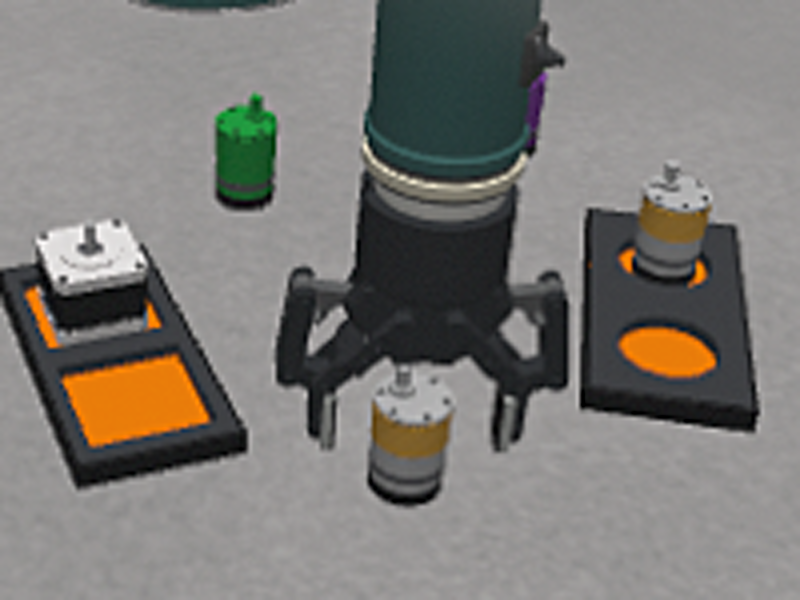

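Emit:
{"api": "step_arm", "payload": {
  "deltas": [
    {"jaw": 1, "xyz": [0.03, 0, 0.02], "roll": 0},
    {"jaw": 0, "xyz": [0, 0, 0], "roll": 0},
    {"jaw": 0, "xyz": [0, 0, 0], "roll": 0},
    {"jaw": 0, "xyz": [0, 0, 0], "roll": 0},
    {"jaw": 0, "xyz": [0, 0, 0], "roll": 0},
    {"jaw": 0, "xyz": [0, 0, 0], "roll": 0},
    {"jaw": 0, "xyz": [0, 0, 0], "roll": 0},
    {"jaw": 0, "xyz": [0, 0, 0], "roll": 0},
    {"jaw": 0, "xyz": [0, 0, 0], "roll": 0},
    {"jaw": 0, "xyz": [0, 0, 0], "roll": 0}
  ]
}}

```text
time: 39.7
position: [679.6, 182.1, 14.9]
tcp_rot: [[0.995, 0.097, 0.001], [0.097, -0.995, 0.0], [0.001, -0.0, -1.0]]
contact_force: [0.3, -1.8, 5.5]
opening: 0.48
```

Emit:
{"api": "step_arm", "payload": {
  "deltas": [
    {"jaw": 0, "xyz": [0, 0, -0.1], "roll": 0},
    {"jaw": 0, "xyz": [0, 0, -0.3], "roll": 0},
    {"jaw": 0, "xyz": [0, 0, -0.5], "roll": 0},
    {"jaw": 0, "xyz": [0, 0, -0.5], "roll": 0},
    {"jaw": 0, "xyz": [0, 0, -0.5], "roll": 0},
    {"jaw": 0, "xyz": [0, 0, -0.4], "roll": 0},
    {"jaw": 0, "xyz": [0, 0, -0.1], "roll": 0},
    {"jaw": 0, "xyz": [0, 0, 0], "roll": 0}
  ]
}}

```text
time: 40.7
position: [678.9, 182.1, 134.2]
tcp_rot: [[0.995, 0.097, -0.0], [0.097, -0.995, -0.0], [-0.0, 0.0, -1.0]]
contact_force: [0.3, 0.4, -3.8]
opening: 0.478
```

```bash
python3 go.py 554.4 333.7 130 5.7
```

```text
now [678.9 182.1 134.2] phi 5.54 q6 1.7 open 0.478 t 40.7 F [ 0.3  0.4 -3.8]
before roll tx,ty units -2.186 -3.259
after roll tx,ty units -2.177 -3.265
tz 0.084 roll units -0.026 dist rows 3.9
```

Emit:
{"api": "step_arm", "payload": {
  "deltas": [
    {"jaw": 0, "xyz": [-0.24, -0.36, 0], "roll": 0},
    {"jaw": 0, "xyz": [-0.4, -0.6, 0], "roll": 0},
    {"jaw": 0, "xyz": [-0.5, -0.75, 0], "roll": 0},
    {"jaw": 0, "xyz": [-0.46, -0.68, 0], "roll": 0},
    {"jaw": 0, "xyz": [-0.34, -0.5, 0], "roll": 0},
    {"jaw": 0, "xyz": [-0.24, -0.37, 0], "roll": 0},
    {"jaw": 0, "xyz": [0, 0, 0], "roll": 0}
  ]
}}

```text
time: 41.58
position: [553.0, 335.1, 133.5]
tcp_rot: [[0.995, 0.099, -0.001], [0.099, -0.995, -0.001], [-0.001, 0.0, -1.0]]
contact_force: [0.1, 0.2, -2.3]
opening: 0.478
```

Emit:
{"api": "step_arm", "payload": {
  "deltas": [
    {"jaw": 0, "xyz": [0, 0, 0.3], "roll": 0},
    {"jaw": 0, "xyz": [0, 0, 0.4], "roll": 0},
    {"jaw": 0, "xyz": [0, 0, 0.5], "roll": 0},
    {"jaw": 0, "xyz": [0, 0, 0.5], "roll": 0},
    {"jaw": 0, "xyz": [0, 0, 0.3], "roll": 0},
    {"jaw": 0, "xyz": [0, 0, 0], "roll": 0}
  ]
}}

```text
time: 42.32
position: [553.5, 332.3, 31.6]
tcp_rot: [[0.995, 0.096, -0.004], [0.096, -0.995, -0.002], [-0.004, 0.002, -1.0]]
contact_force: [-0.7, -0.1, -2.1]
opening: 0.476
```

```bash
python3 go.py 554.4 333.7 20.8 5.7;  python3 - <<'E'
from h import *
snap('scene','s16.png'); im=cv2.imread('pics/s16.png'); cv2.imwrite('pics/s16c.png',cv2.resize(im[110:260,270:470],(800,600),interpolation=cv2.INTER_CUBIC))
E
```

```text
now [553.5 332.3  31.6] phi 5.49 q6 1.98 open 0.476 t 42.33 F [-0.7 -0.1 -2.1]
before roll tx,ty units 0.021 -0.026
after roll tx,ty units 0.021 -0.026
tz 0.216 roll units -0.035 dist rows 0.0
```

View pics/s16c.png

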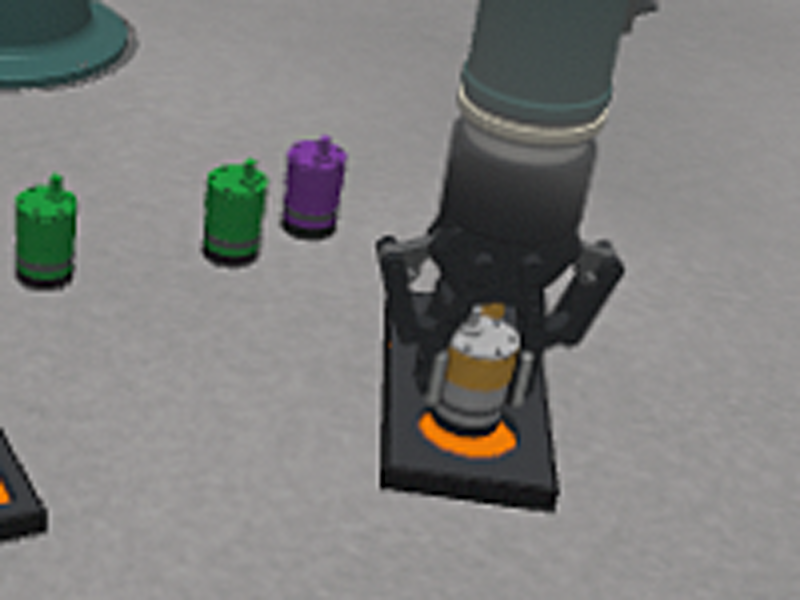

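Emit:
{"api": "step_arm", "payload": {
  "deltas": [
    {"jaw": 0, "xyz": [0.02, -0.01, 0.07], "roll": 0},
    {"jaw": 0, "xyz": [0, 0, 0.06], "roll": 0},
    {"jaw": 0, "xyz": [0, 0, 0.04], "roll": 0},
    {"jaw": 0, "xyz": [0, 0, 0.03], "roll": 0},
    {"jaw": 0, "xyz": [0, 0, 0], "roll": 0}
  ]
}}

```text
time: 43.0
position: [555.7, 334.4, 24.2]
tcp_rot: [[0.995, 0.097, -0.0], [0.097, -0.995, -0.0], [-0.0, 0.0, -1.0]]
contact_force: [-1.2, 0.4, -2.9]
opening: 0.478
```

Emit:
{"api": "step_arm", "payload": {
  "deltas": [
    {"jaw": 0, "xyz": [-0.01, 0, 0.03], "roll": 0},
    {"jaw": 0, "xyz": [0, 0, 0.03], "roll": 0},
    {"jaw": 0, "xyz": [0, 0, 0.02], "roll": 0},
    {"jaw": 0, "xyz": [0, 0, 0], "roll": 0}
  ]
}}

```text
time: 43.5
position: [555.3, 334.3, 20.9]
tcp_rot: [[0.995, 0.097, -0.0], [0.097, -0.995, -0.0], [-0.0, 0.0, -1.0]]
contact_force: [-2.5, -1.3, 2.5]
opening: 0.482
```

Emit:
{"api": "step_arm", "payload": {
  "deltas": [
    {"jaw": 0.58, "xyz": [0, 0, 0], "roll": 0},
    {"jaw": 0.7, "xyz": [0, 0, 0], "roll": 0},
    {"jaw": 0.85, "xyz": [0, 0, 0], "roll": 0},
    {"jaw": 1, "xyz": [0, 0, 0], "roll": 0},
    {"jaw": 1, "xyz": [0, 0, 0], "roll": 0},
    {"jaw": 1, "xyz": [0, 0, -0.3], "roll": 0},
    {"jaw": 1, "xyz": [0, 0, -0.5], "roll": 0},
    {"jaw": 1, "xyz": [0, 0, -0.7], "roll": 0},
    {"jaw": 1, "xyz": [0, 0, -0.7], "roll": 0},
    {"jaw": 1, "xyz": [0, 0, -0.7], "roll": 0},
    {"jaw": 1, "xyz": [0, 0, -0.3], "roll": 0}
  ]
}}

```text
time: 44.88
position: [556.9, 335.2, 184.4]
tcp_rot: [[0.995, 0.097, 0.005], [0.097, -0.995, 0.003], [0.005, -0.002, -1.0]]
contact_force: [0.5, 0.5, 0.0]
opening: 0.999
```

Emit:
{"api": "step_arm", "payload": {
  "deltas": [
    {"jaw": 1, "xyz": [-0.4, 0.5, 0], "roll": 0},
    {"jaw": 1, "xyz": [-0.4, 0.9, 0], "roll": 0},
    {"jaw": 1, "xyz": [-0.4, 0.9, 0], "roll": 0},
    {"jaw": 1, "xyz": [-0.4, 0.9, 0], "roll": 0},
    {"jaw": 1, "xyz": [-0.4, 0.7, 0], "roll": 0},
    {"jaw": 1, "xyz": [0, 0, 0], "roll": 0}
  ]
}}

```text
time: 45.62
position: [473.0, 128.5, 179.7]
tcp_rot: [[0.996, 0.094, -0.002], [0.094, -0.996, -0.001], [-0.002, 0.001, -1.0]]
contact_force: [0.3, -0.0, -0.2]
opening: 1.004
```

```bash
python3 - <<'E'
from h import *
for n in('scene','top'):
    snap(n,n+'F.png'); im=cv2.imread(f'pics/{n}F.png')
    cv2.imwrite(f'pics/{n}Fx.png',cv2.resize(im[100:280,60:460] if n=='scene' else im[90:290,90:420],(800,360 if n=='scene' else 485),interpolation=cv2.INTER_CUBIC))
print(state()['position'],state()['time'])
E
```

```text
[474.64993932 130.57746329 180.28278731] 45.725
```

View pics/topFx.png

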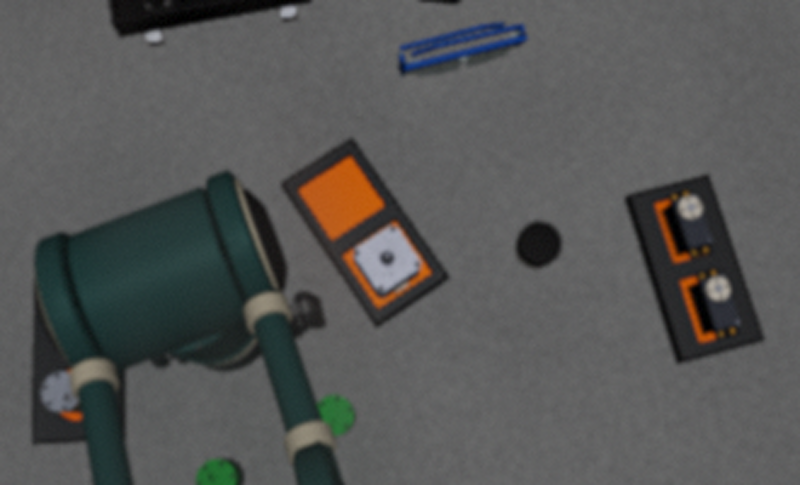

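View pics/sceneFx.png

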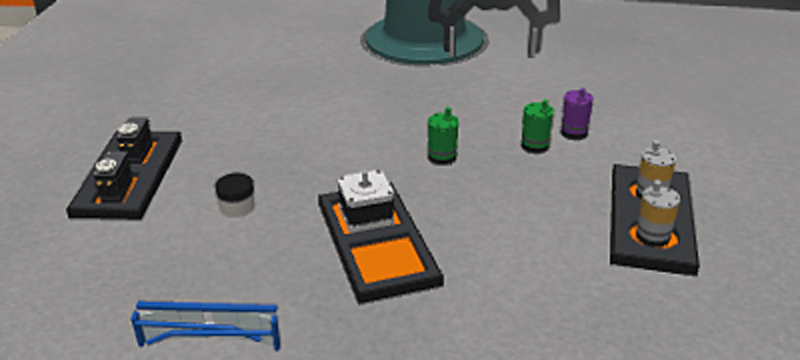

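Emit:
{"api": "step_arm", "payload": {
  "deltas": [
    {"jaw": 1, "xyz": [0, 0.5, 0], "roll": 0},
    {"jaw": 1, "xyz": [0, 0.9, 0], "roll": 0},
    {"jaw": 1, "xyz": [0, 0.9, 0], "roll": 0},
    {"jaw": 1, "xyz": [0, 0.9, 0], "roll": 0},
    {"jaw": 1, "xyz": [0, 0.9, 0], "roll": 0},
    {"jaw": 1, "xyz": [0, 0.5, 0], "roll": 0},
    {"jaw": 1, "xyz": [0, 0, 0], "roll": 0}
  ]
}}

```text
time: 46.6
position: [497.9, -99.0, 180.2]
tcp_rot: [[0.995, 0.095, 0.0], [0.095, -0.995, 0.0], [0.0, -0.0, -1.0]]
contact_force: [0.0, 1.0, -0.4]
opening: 0.998
```

```bash
python3 - <<'E'
from h import *
from m2 import blobs
snap('top','topG.png'); snap('scene','sceneG.png')
A=dict(slot1=(451.2,-355.3),slot2=(542.6,-346.1),rnd1=(463,342.4),rnd2=(554.4,333.7),sq1=(552.9,-11.7))
ang=dict(slot1=5.7,slot2=5.7,rnd1=-5.4,rnd2=-5.4,sq1=25.1)
def rel(n,p):
    a=np.radians(ang[n]); d=np.array(p[:2])-A[n]; return np.round([d@[np.cos(a),np.sin(a)],d@[-np.sin(a),np.cos(a)]],1)
c=load('topF.png'); im=c['frame']; hsv=cv2.cvtColor(im,cv2.COLOR_RGB2HSV)
m=((hsv[...,2]>112)&(hsv[...,1]<90)).astype(np.uint8)*255
for u,w,a,k in blobs(c,m,30,600):
    if 150<w<240 and 220<u<420: 
        for n,z in(('sq1',52),('slot1',60.5),('slot2',60.5)):
            r=rel(n,onz(c,u,w,z)); 
            if abs(r).max()<40: print('top',n,round(u,1),round(w,1),a,r-([14,0] if 'slot' in n else [0,0]))
c=load('topG.png'); sm=cv2.GaussianBlur(c['frame'],(3,3),0).astype(int)
m=((sm[...,2]-sm[...,0]>=6)&(sm.max(2)>84)).astype(np.uint8)*255
for u,w,a,k in blobs(c,m,60,600):
    for n in('rnd1','rnd2'):
        r=rel(n,onz(c,u,w,66))
        if abs(r).max()<40: print('top',n,round(u,1),round(w,1),a,r)
im=cv2.imread('pics/topG.png'); cv2.imwrite('pics/topGx.png',cv2.resize(im[90:290,90:420],(800,485),interpolation=cv2.INTER_CUBIC))
j=cv2.imread('pics/sceneG.png'); cv2.imwrite('pics/sceneGx.png',cv2.resize(j[140:280,300:460],(800,600),interpolation=cv2.INTER_CUBIC))
E
```

```text
top slot1 385.9 208.6 76 [-0.5 -0.1]
top sq1 249.2 196.0 463 [-0.4  0.3]
top slot2 374.3 175.1 72 [-0.4  1.3]
top rnd1 114.3 251.0 194 [-0.4  1.7]
top rnd2 114.7 215.5 184 [-2.6  1.4]
```

View pics/topGx.png

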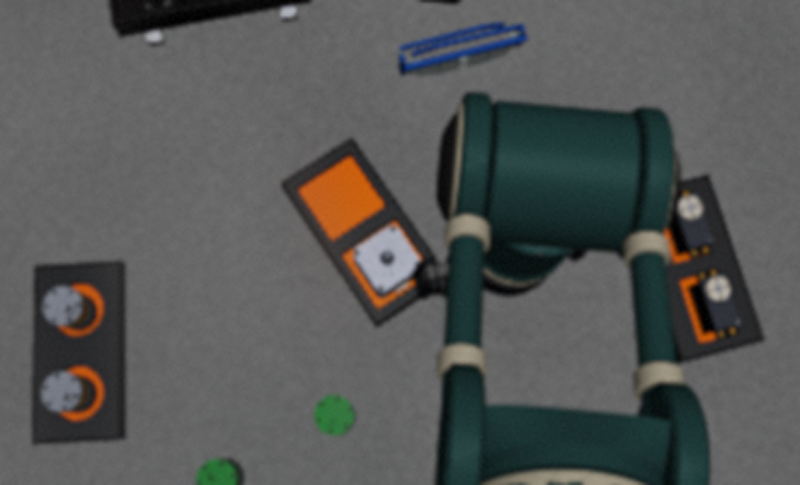

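View pics/sceneGx.png

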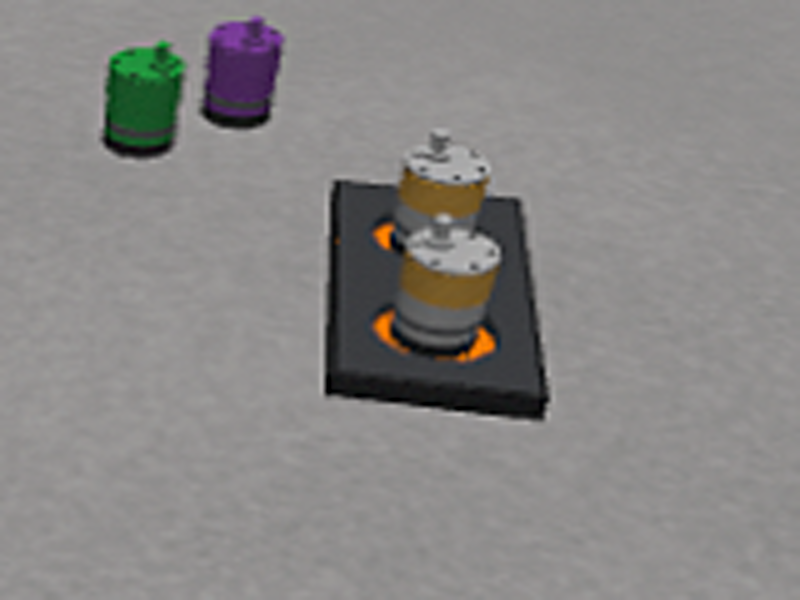

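In the top view every motor is within 3 mm of its cut-out centre, against a tolerance of 12 mm. All stand upright, and the jar and glasses haven't moved. The gripper is clear at z = 180 mm, so I'm handing the job in.

```bash
python3 - <<'E'
from h import *
a,b=load('top0.png')['frame'].astype(int),load('topF.png')['frame'].astype(int)
print('jar/glasses diff',abs(a-b)[175:205,295:330].mean().round(2),abs(a-b)[95:125,250:312].mean().round(2))
print(close_job())
E
```

```text
jar/glasses diff 6.58 7.21
the job is handed in; nothing more can be done
None
```

```bash
python3 - <<'E'
from h import *
for n in('top0','topF'):
    c=load(n+'.png'); im=c['frame']; hs=cv2.cvtColor(im,cv2.COLOR_RGB2HSV)
    y,x=np.nonzero(im.max(2)[175:205,297:330]<55); ya,xa=np.nonzero(cv2.inRange(hs,(105,150,60),(125,255,255))[95:125,250:312])
    print(n,'jar',onz(c,x.mean()+297,y.mean()+175,38)[:2].round(1),'glasses',onz(c,xa.mean()+250,ya.mean()+95,25)[:2].round(1))
a,b=load('top0.png')['frame'].astype(int),load('topF.png')['frame'].astype(int)
print('empty bench diff',abs(a-b)[255:285,300:340].mean().round(2))
E
```

```text
top0 jar [ 544.8 -177.6] glasses [ 792.  -136.5]
topF jar [ 544.6 -177.6] glasses [ 791.7 -136. ]
empty bench diff 8.07
```

I put all five motors in their own trays: the two servos in the oblong cut-outs, the two brass and steel gear motors in the round ones, and the stepper in the near square one. Each was lowered until the wrist force showed it touching the floor, then released. I handed the job in at about 47 s of the 136 s allowed; no verdict was reported.

- **Position:** in the last top views, every motor was within 3 mm of its cut-out centre along and across the tray (tolerance 12 mm). The largest offset was 2.6 mm, for the far gear motor.
- **Height and tilt:** I did not measure these directly. Floor contact came within about 0.5 mm of the height each grip predicted, and the pictures show all five upright.
- **Jar and glasses:** both are within 0.6 mm of where they started. A raw picture difference of 6.6 to 7.2 grey levels looked like movement, but after handing in I found empty bench differs by 8.1, so it is noise.
- **Camera disagreement:** the scene camera put points 3 to 6 mm farther in +x than the top camera. I used the top view, and this stayed within the 8 mm clearance around each motor.
- **At hand-in:** the gripper was open and clear of everything, about 180 mm above the bench. The green and purple look-alikes were not touched.

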